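Put clay test pieces to dry in twist-lock pots on the warming plate

TASK

For each clay test piece on the table, twist one pot off the top of the locked stack, stand it upright on the dark steel top of the warming plate and put the piece in it, foot down; leave the pots you do not need in the stack. When every piece is in its own pot on the plate, press the plate's keys fully down and release them one at a time: first the round one, then the square one, then the long bar. Leave the jars, the bowl and the wooden tool alone.

Things in the scene. Friction and masses are not known exactly. Their poses are not given: they have to be found in the camera images.
- pot4: Steel twist-lock pot, top of the stack at the start; all 4 alike. 60 mm high; origin: centre of underside, z up through the mouth. Foot 38 mm diameter, 0-18 mm up, with 2 lugs at the bottom reaching 24 mm from the axis on its +x and -x sides. Straight body 57 mm diameter, 18-60 mm up, dark band at its lower edge. Inner floor 34 mm up; mouth 51 mm wide, 41 mm between 2 tabs under the rim at +x and -x. 160 g.
- pot3: Like pot4, just under it at the start. How they lock: in the stack a pot's foot is sunk in the mouth below, its body rests on the rim below (42 mm from pot to pot), its lugs are caught under the tabs below. It has 4 mm of vertical play and cannot be pulled straight off. Locked with its x axis within 30 degrees of the one below (at the start: within 10).
- pot2: Like pot4, third from the top at the start. To free a pot: turn it 45 to 135 degrees (say 70) either way, lifted about 2 mm within its play, then lift it out; no stop or thread. Grip across the 57 mm body with the fingertips above its lower edge (18 mm above its origin), or the pot below, of the same diameter, is gripped too.
- pot1: Like pot4, lowest of the stack at the start, locked in the stand.
- stand: Dark steel stand of the stack, fixed to the table: a 96 mm foot disc 6 mm thick and a 57 mm socket, with rim 50 mm above the table, like the mouth of a pot (tabs on its own +x and -x sides). Origin at the centre of its underside on the table. The lowest pot's underside is 32 mm above the table. It does not move during the job.
- piece1: Terracotta clay test piece, one of two or three alike (None if absent), standing on the table: a foot disc of 30 mm diameter and 10 mm height with a 22 mm diameter stem above it up to 45 mm. Origin at the centre of the foot's underside, z up the stem. Hollow, about 20 g. Standing in a pot on the inner floor, its origin is 34 mm above the pot's origin and it sticks out 19 mm above the rim.
- piece2: Terracotta clay test piece, one of two or three alike (None if absent), standing on the table: a foot disc of 30 mm diameter and 10 mm height with a 22 mm diameter stem above it up to 45 mm. Origin at the centre of the foot's underside, z up the stem. Hollow, about 20 g. Standing in a pot on the inner floor, its origin is 34 mm above the pot's origin and it sticks out 19 mm above the rim.
- piece3: Terracotta clay test piece, one of two or three alike (None if absent), standing on the table: a foot disc of 30 mm diameter and 10 mm height with a 22 mm diameter stem above it up to 45 mm. Origin at the centre of the foot's underside, z up the stem. Hollow, about 20 g. Standing in a pot on the inner floor, its origin is 34 mm above the pot's origin and it sticks out 19 mm above the rim.
- plate_mid (a point): Centre of the dark steel top (130 mm along x, 290 mm along y, 40 mm above the table) of the warming plate, a white box of 200 by 310 mm fixed to the table; its place and yaw vary. x points away from the key strip, y along the plate, z up. Pots stand on the steel top. The key strip lies on the -x side, 36 mm above the table.
- key_round (a joint): The round key (middle) of the warming plate, a spring key: 0 = up, 0.005 m = fully down, about 5 N to press it home; it springs back.
- key_square (a joint): The square key (at the -y end) of the warming plate, a spring key: 0 = up, 0.005 m = fully down, about 5 N to press it home; it springs back.
- key_bar (a joint): The long bar key (at the +y end) of the warming plate, a spring key: 0 = up, 0.005 m = fully down, about 5 N to press it home; it springs back.
- key_round_top (a point): Centre of the top face of the black round key, 22 mm diameter, in the middle of the strip, 45 mm above the table and 9 mm above the strip when up, moving with the key; press straight down.
- key_square_top (a point): Centre of the top face of the black square key, 21 mm, at the -y end of the strip, 45 mm above the table and 9 mm above the strip when up, moving with the key; press straight down.
- key_bar_top (a point): Centre of the top face of the black long bar key, 20 by 46 mm, long along the plate's y, at the +y end of the strip, 45 mm above the table and 9 mm above the strip when up, moving with the key; press straight down.
- brush_jar: Bystander: glass jar of 68 mm diameter and 100 mm height with brushes to 200 mm. Origin under its centre. Leave alone.
- glaze_jar: Bystander: closed jar, 68 mm diameter, 85 mm high. Origin under its centre. Leave alone.
- bowl: Bystander: white bowl, 120 mm diameter, 45 mm high. Origin under its centre. Leave alone.
- tool: Bystander: wooden-handled spatula, 170 mm long, lying on the table. Leave alone.

How it is judged:
By the outcome, as a careful person would: the job done as asked, in the order asked, and still so for the second after the job is handed in, with the robot touching nothing.
Of piece1, piece2, piece3 only 2 to 3 are there at a start; the rules pass over those that are not, and their reading is None.
At some moment in a run one of piece1, piece2, piece3 may be knocked a few centimetres aside while the robot is not near it.
It also fails if it takes over 210 s, if anything falls off the work surface, if the arm or the gripper's body presses on something with over 40 N, if the wrist force passes 120 N, or if a joint passes its speed limit or range.

ROBOT

A 6-joint arm with a two-finger parallel gripper is mounted at the origin on the work surface. World frame = base frame: x ahead of the robot, y to its left, z up, the work surface at z = 0. Lengths are in mm, angles in rad, forces in N, time in s.
With the tool pointing down it reaches from about 325 to 925 mm from the base axis. Payload 3.1 kg.
Tool frame: the origin (TCP) lies midway between the tips of the shut fingers; the grasp point (between the pads) lies hold_point_z behind it (hold_point_z is the distance from the TCP to the grasp point, in mm); z points along the fingers, y is the direction in which the jaws open and shut (so a half turn about z gives the same grasp; the last joint's range is limited). The gripper opens to 85 mm and grips with 20 to 120 N. Pads are 22 mm wide; open, the fingers measure 114 mm over their backs; the gripper's body (76 mm by 85 mm) begins 54 mm behind the grasp point. The pads swing forward as they close: fully open they stand 13 mm farther back than shut.
Start: joints at [-1.353, 0.217, 1.613, -0, 1.311, -0.112], TCP at [202.43, -591.322, 231.3] pointing down, gripper open.
Joint ranges: [-2.75, 2.75], [-0.78, 2.1], [0.31, 2.55], [-1.13, 4.27], [0.13, 2.63], [-2.58, 2.58]. Speed limits (rad/s): [2.79, 2.79, 3.14, 3.14, 3.14, 3.14].

INTERFACE

Orientations are given as [roll, pitch, yaw] about the fixed x, y, z axes, in that order (R = Rz(yaw) Ry(pitch) Rx(roll)).
In Python, from bench import sense, capture, sign_off, hold_point_z gives the robot as it stands.
- The arm moves only by the tool step_arm, never from a script. Its argument "deltas" is text: rows parted by semicolons, each of 7 numbers parted by spaces: the shift along the world's x, y, z each as a share of 20 cm, from -1 to 1, then the turn, a rotation vector about the world's x, y, z each as a share of 0.12 rad, from -1 to 1, then the opening, from -1 (shut) to 1 (fully open), so that 0 is half open. A call has 1 to 8 rows; each row shifts and turns the commanded pose from where the row before left it; what a row does not reach is not made up. A row lasts 1/12 s, in which the tool goes at most 41.7 mm and 7.16 degrees, less where a joint would pass 70% of its speed; a pose out of reach is approached as far as the arm can. A call with a number of a shift or a turn outside -1 to 1 is refused whole. A call with a gripper value outside its range is refused whole. The fingers move at their own pace and stop on an object; the grip force is fixed at half the most. Time passes only in rows, so rows that do not move let the fingers close. It gives the time, the measured TCP pose, the force and the opening at its end, in the units of the state.
- sense(): the state, without advancing time (a new reading comes with each control period).
- capture(name): name is "scene" or "top"; returns a dict with "color" (384x512x3 uint8, red, green, blue), "fx", "fy", "cx", "cy" (pixels), "R" (3x3) and "t" (3): a world point X has camera coordinates R X + t. Camera axes: x right, y down, z forward; pixel columns grow to the right and rows downward; lengths in mm; the calibration is good to about 2 mm. A picture is of the moment at which its call begins. There is no depth.
- sign_off(): hands the job in, once; it reports no verdict.
The state is a dict: "time": time; "joint_pos": joint angles; "joint_vel": joint speeds; "joint_efforts": joint torques, N m; "tool_pos": TCP position; "orientation": TCP orientation; "ft_force": force on the tool from outside, world axes, zero at the start; "wrist_torque": the same for the moment, N m; "opening": finger opening in mm.
Only numpy, scipy, OpenCV 4.12 (cv2) and the standard library are available. Lean on these libraries where they do the work, as an engineer would, in place of code of your own. Each camera call takes 0.05 s, during which the arm holds its last target.

## Working session

There is one attempt and no reset: what is moved stays moved. The work goes in short steps, Python scripts to look and compute and a tool call to move; the robot and the scene stay as the last step left them, time stands still between calls to the robot, and variables do not carry over. Pictures are saved under pics/ and viewed, and the job is handed in when it is done.

Besides the shell and the picture viewer there is one more tool, called after "Emit:" as name(argument=value, ...) on one line, values as JSON. step_arm: Moves the arm, as the interface text tells. Its arguments: {"type":"object","properties":{"deltas":{"type":"string"}},"required":["deltas"]}

```bash
ls; mkdir -p pics
python3 - <<'E'
from bench import sense,capture,hold_point_z
import cv2,numpy as np
print(hold_point_z if not callable(hold_point_z) else hold_point_z()); print(sense())
for n in("scene","top"):
    c=capture(n); cv2.imwrite(f"pics/{n}0.png",cv2.resize(c["color"][:,:,::-1],None,fx=1.5,fy=1.5,interpolation=cv2.INTER_CUBIC))
    print(n,{k:np.round(v,3).tolist() for k,v in c.items() if k!="color"})
E
```

```text
pics
18.700000000000003
{'time': 0.0, 'joint_pos': array([-1.35319309e+00,  2.17750758e-01,  1.61493911e+00,  3.43246051e-05,
        1.31125552e+00, -1.12179905e-01]), 'joint_vel': array([-0.00037514,  0.00105692,  0.00053039, -0.00014914, -0.00064445,
        0.00082681]), 'joint_efforts': array([-1.69703389e-04, -3.96844518e+01, -3.03850472e+01, -1.58972139e-04,
        9.63905506e-03,  1.24058425e-05]), 'tool_pos': array([ 202.26643651, -590.51565261,  229.96775079]), 'orientation': array([-3.13925842e+00, -2.96322169e-04,  3.29773946e-01]), 'ft_force': array([-0.71215278, -0.40032795,  0.43774214]), 'wrist_torque': array([0.0195471 , 0.02443493, 0.02687928]), 'opening': 85.52905427694877}
scene {'fx': 441.191, 'fy': 441.191, 'cx': 253.403, 'cy': 194.561, 'R': [[0.488, 0.873, 0.007], [0.651, -0.359, -0.669], [-0.581, 0.331, -0.744]], 't': [-274.337, -290.972, 1922.28]}
top {'fx': 499.042, 'fy': 499.042, 'cx': 259.802, 'cy': 191.274, 'R': [[-0.049, -0.999, -0.006], [-0.975, 0.049, -0.216], [0.216, -0.004, -0.976]], 't': [48.808, 572.765, 1872.634]}
```

View pics/scene0.png

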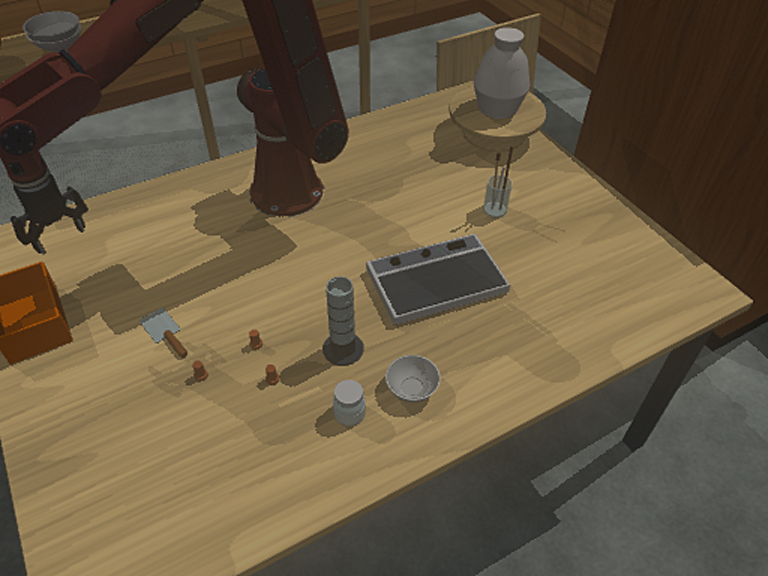

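View pics/top0.png

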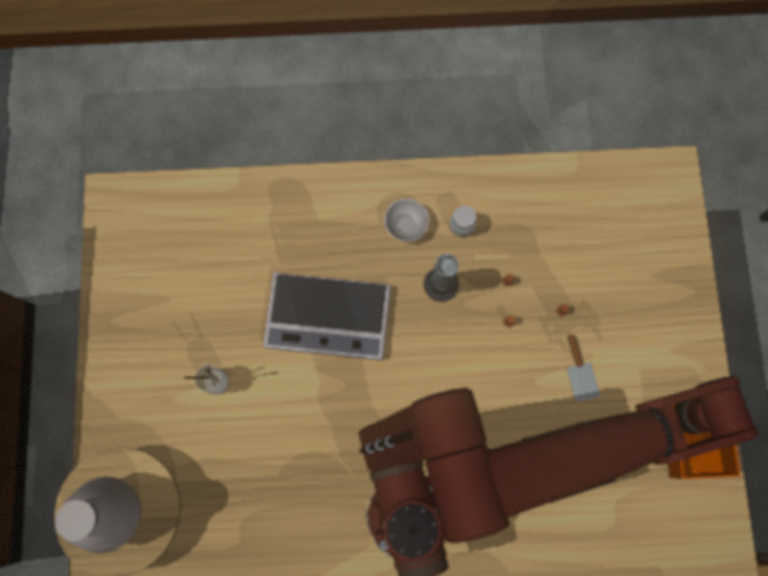

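```bash
cat > h.py <<'E'
from bench import sense,capture
import cv2,numpy as np
from scipy.optimize import least_squares
def grab(n):
    c=capture(n); c["R"]=np.array(c["R"],float); c["t"]=np.array(c["t"],float); c["n"]=n; return c
def proj(c,X):
    X=np.atleast_2d(X); P=X@c["R"].T+c["t"]
    return np.stack([c["fx"]*P[:,0]/P[:,2]+c["cx"],c["fy"]*P[:,1]/P[:,2]+c["cy"]],1)
def onplane(c,uv,z):
    uv=np.atleast_2d(uv).astype(float)
    d=np.stack([(uv[:,0]-c["cx"])/c["fx"],(uv[:,1]-c["cy"])/c["fy"],np.ones(len(uv))],1)@c["R"]
    o=-c["R"].T@c["t"]; s=(z-o[2])/d[:,2]; return o+s[:,None]*d
def crop(c,u0,v0,u1,v1,k,fn,marks=()):
    im=c["color"][v0:v1,u0:u1,::-1].copy(); im=cv2.resize(im,None,fx=k,fy=k,interpolation=cv2.INTER_NEAREST)
    for m in marks:
        cv2.circle(im,(int((m[0]+.5-u0)*k),int((m[1]+.5-v0)*k)),2,(0,255,0),-1)
    cv2.imwrite(fn,im)
E
python3 - <<'E'
from h import *
s=grab("scene");t=grab("top")
np.save("s0.npy",s,allow_pickle=True);np.save("t0.npy",t,allow_pickle=True)
crop(s,90,145,350,290,3,"pics/s1.png")
crop(t,170,125,400,275,3,"pics/t1.png")
E
```

```text
(no output)
```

View pics/s1.png

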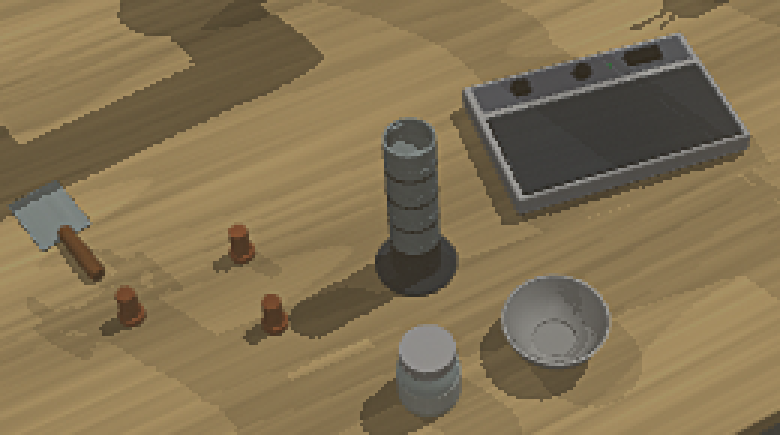

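View pics/t1.png

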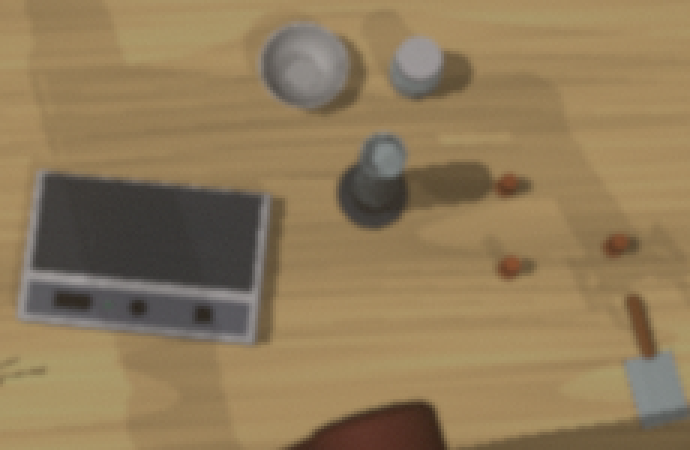

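```bash
cat > meas.py <<'E'
from h import *
from scipy.spatial import ConvexHull
def cyl(x,y,rz,n=40):
    a=np.linspace(0,2*np.pi,n,endpoint=False)
    return np.concatenate([np.stack([x+r*np.cos(a),y+r*np.sin(a),np.full(n,z)],1) for r,z in rz])
PIECE=[(15,0),(15,10),(11,45)]
def sil(c,x,y,rz,z0=0,union=None):
    # soft silhouette centroid/area of convex pieces (supersampled)
    k=8; m=None
    parts=union or [rz]
    pts=[proj(c,cyl(x,y,p)+[0,0,z0]) for p in parts]
    allp=np.concatenate(pts); o=np.floor(allp.min(0))-2; sz=np.ceil((allp.max(0)-o+3)*k).astype(int)
    m=np.zeros((sz[1],sz[0]),np.uint8)
    for p in pts:
        h=cv2.convexHull(((p+.5-o)*k).astype(np.float32)); cv2.fillConvexPoly(m,np.round(h).astype(int),1)
    M=cv2.moments(m,True); return np.array([M['m10'],M['m01']])/M['m00']/k+o-.5, M['m00']/k/k
PP=[[(15,0),(15,10)],[(11,10),(11,45)]]
def pieces(c,box):
    u0,v0,u1,v1=box
    im=c["color"][v0:v1,u0:u1].astype(float)
    r=im[...,0]-im[...,2]; 
    hsv=cv2.cvtColor(c["color"][v0:v1,u0:u1],cv2.COLOR_RGB2HSV).astype(int)
    m=((hsv[...,0]<10)&(hsv[...,1]>110)&(hsv[...,2]>50)).astype(np.uint8)
    n,l,st,ce=cv2.connectedComponentsWithStats(m,connectivity=8)
    return [(ce[i]+[u0,v0],st[i,4]) for i in range(1,n) if st[i,4]>=12]
def locate(c,uv,parts=PP,z0=0):
    x0=onplane(c,uv,z0+20)[0,:2]
    for _ in range(6):
        f,_a=sil(c,x0[0],x0[1],None,z0,parts)
        d=onplane(c,uv,z0+20)[0,:2]-onplane(c,f,z0+20)[0,:2]; x0=x0+d
    return x0,_a
E
python3 - <<'E'
from meas import *
s=np.load("s0.npy",allow_pickle=True).item();t=np.load("t0.npy",allow_pickle=True).item()
for c,box in((s,(100,150,340,290)),(t,(300,150,400,240))):
    for ce,a in pieces(c,box):
        x,aa=locate(c,ce); print(c["n"],ce.round(2),a,x.round(1),round(aa))
# plate
sp=np.array([(485,122),(696,63),(747,138),(523,198),(521,87),(582,71),(643,54)])/3+[90,145]-.5
tp=np.array([(262,192),(37,173),(32,270),(255,292),(73,300),(138,307),(204,314)])/3+[170,125]-.5
for z,c,p in((40,s,sp),(40,t,tp)): print(c["n"],onplane(c,p[:4],z).round(0)[:,:2].tolist(),onplane(c,p[4:],45).round(0)[:,:2].tolist())
E
```

```text
scene [[460.0, 47.0], [500.0, 337.0], [639.0, 316.0], [589.0, 27.0]] [[433.0, 114.0], [446.0, 197.0], [457.0, 283.0]]
top [[591.0, 32.0], [632.0, 326.0], [503.0, 334.0], [459.0, 47.0]] [[460.0, 281.0], [447.0, 198.0], [433.0, 113.0]]
```

Run:
```python
from meas import *
s=np.load("s0.npy",allow_pickle=True).item();t=np.load("t0.npy",allow_pickle=True).item()
print(s["color"][243:256,176:188].tolist()[4])
print(t["color"][186,334:346].tolist())
for c,box in((s,(100,150,340,290)),(t,(300,150,400,240))):
    h=cv2.cvtColor(c["color"],cv2.COLOR_RGB2HSV); print(h[249 if c is s else 186, 176:188].tolist() if c is s else h[186,334:346].tolist())
```

```text
[[156, 135, 94], [102, 82, 57], [107, 66, 42], [122, 78, 48], [123, 78, 48], [125, 79, 50], [98, 63, 39], [78, 57, 38], [136, 114, 78], [134, 115, 80], [135, 115, 79], [136, 117, 81]]
[[108, 83, 56], [109, 77, 50], [100, 65, 40], [104, 65, 41], [113, 69, 42], [119, 72, 44], [117, 69, 43], [112, 70, 45], [100, 71, 46], [95, 77, 52], [95, 78, 51], [99, 82, 56]]
[[20, 105, 161], [19, 108, 132], [13, 131, 68], [14, 134, 76], [14, 129, 77], [14, 129, 77], [14, 132, 77], [12, 134, 78], [13, 149, 103], [15, 128, 135], [21, 103, 141], [19, 101, 83]]
[[16, 123, 108], [14, 138, 109], [13, 153, 100], [11, 154, 104], [11, 160, 113], [11, 161, 119], [11, 161, 117], [11, 153, 112], [14, 138, 100], [17, 115, 95], [18, 118, 95], [18, 111, 99]]
```

```bash
python3 - <<'E'
s=open("meas.py").read()
a=s.index("    im=c[\"color\"]"); b=s.index("    n,l,st")
s=s[:a]+'''    im=c["color"][v0:v1,u0:u1].astype(float)+1
    m=(im[...,1]/im[...,0]<(0.715 if c["n"]=="scene" else 0.72)).astype(np.uint8)
'''+s[b:]
open("meas.py","w").write(s)
E
python3 - <<'E'
from meas import *
s=np.load("s0.npy",allow_pickle=True).item();t=np.load("t0.npy",allow_pickle=True).item()
for c,box in((s,(100,150,340,290)),(t,(300,150,400,240))):
    for ce,a in pieces(c,box):
        x,aa=locate(c,ce); print(c["n"],ce.round(2),a,x.round(1),round(aa))
# stack: top rim & stand disc clicks (crop coordinates)
print("rim z218", onplane(s,np.array([[409.5,138]])/3+[90,145]-.5,218)[0], onplane(t,np.array([[384.5,157]])/3+[170,125]-.5,218)[0])
print("disc z6", onplane(s,np.array([[376,261],[457,261]])/3+[90,145]-.5,6), onplane(t,np.array([[338,193],[408,193]])/3+[170,125]-.5,6))
crop(s,212,180,245,245,10,"pics/s2.png"); crop(t,275,160,315,205,10,"pics/t2.png")
E
```

```text
scene [116.31 227.73] 70 [ 393.8 -450.9] 103
scene [169.7  225.74] 53 [ 474.8 -285.7] 98
scene [131.27 243.3 ] 30 [ 482.3 -427.2] 106
scene [179.72 245.55] 29 [ 569.6 -288. ] 103
scene [134.44 250.07] 27 [ 513.8 -427. ] 108
scene [182.19 252.74] 27 [ 600.3 -292.2] 105
top [338.39 186.2 ] 41 [ 590.4 -293.4] 57
top [374.84 206.22] 45 [ 502.3 -430.2] 60
top [339.48 213.71] 42 [ 479.6 -288.7] 56
top [382.67 231.76] 51 [ 399.8 -450.7] 60
rim z218 [ 587.92936551 -114.52036842  218.        ] [ 586.28141987 -116.71986229  218.        ]
disc z6 [[ 564.86614153 -155.66426974    6.        ]
 [ 610.34570878  -73.27230376    6.        ]] [[ 592.4889352   -69.47850716    6.        ]
 [ 587.83200346 -162.57961144    6.        ]]
```

View pics/s2.png

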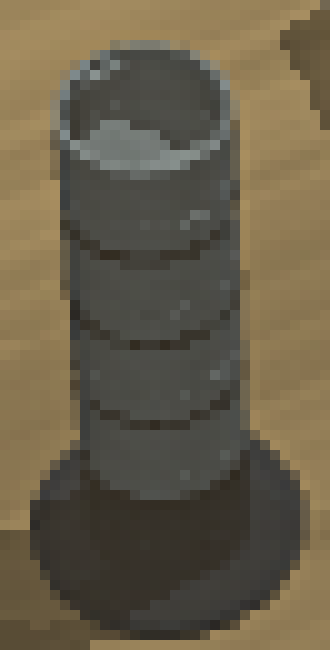

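View pics/t2.png

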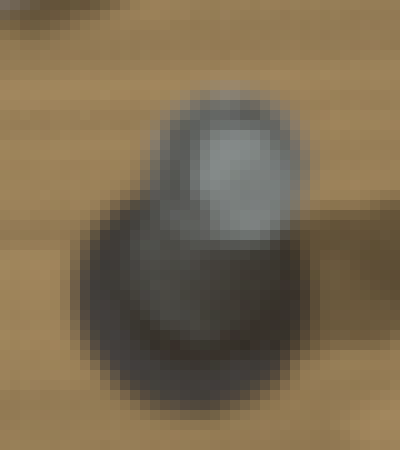

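Three pieces (top camera px (338,186), (375,206), (339,214)); stack at about (587,-115); plate centre at about (547,182), yaw about -0.14. Moving towards the stack.

Emit:
step_arm(deltas="0.12 0.148 0.044 0 0 -0.13 1;0.12 0.148 0.044 0 0 -0.13 1;0.12 0.148 0.044 0 0 -0.13 1;0.12 0.148 0.044 0 0 -0.13 1;0.12 0.148 0.044 0 0 -0.13 1;0.12 0.148 0.044 0 0 -0.13 1;0.12 0.148 0.044 0 0 -0.13 1;0.12 0.148 0.044 0 0 -0.13 1")

```text
time: 0.87
tool_pos: [395.1, -352.8, 302.0]
orientation: [-3.142, -0.0, 0.204]
ft_force: [0.2, -1.2, -0.2]
opening: 85.3
```

Emit:
step_arm(deltas="0.12 0.148 0 0 0 0 1;0.12 0.148 0 0 0 0 1;0.12 0.148 0 0 0 0 1;0.12 0.148 0 0 0 0 1;0.12 0.148 0 0 0 0 1;0.12 0.148 0 0 0 0 1;0.12 0.148 0 0 0 0 1;0.12 0.148 0 0 0 0 1")

```text
time: 1.53
tool_pos: [587.2, -115.9, 301.5]
orientation: [-3.142, 0.0, 0.205]
ft_force: [0.8, -0.5, 0.4]
opening: 85.8
```

```bash
cat > st.py <<'E'
from bench import sense
s=sense(); import numpy as np
for k in("time","tool_pos","orientation","ft_force","wrist_torque","opening","joint_pos"): print(k,np.round(s[k],3))
E
python3 st.py
```

```text
time 1.533
tool_pos [ 587.208 -115.926  301.518]
orientation [-3.142  0.     0.205]
ft_force [ 0.832 -0.492  0.447]
wrist_torque [-0.057 -0.071  0.003]
opening 85.789
joint_pos [-0.312  0.113  1.601 -0.     1.428  1.054]
```

Emit:
step_arm(deltas="0 0 -0.1 0 0 0 1;0 0 -0.1 0 0 0 1;0 0 -0.1 0 0 0 1;0 0 -0.1 0 0 0 1;0 0 -0.1 0 0 0 1;0 0 -0.05 0 0 0 1;0 0 -0.05 0 0 0 1;0 0 -0.0 0 0 0 1")

```text
time: 2.2
tool_pos: [585.0, -117.3, 179.3]
orientation: [-3.14, 0.004, 0.205]
ft_force: [-0.6, 0.7, 0.5]
opening: 85.2
```

Run:
```python
from h import *
s=grab("scene");t=grab("top")
crop(s,205,150,275,245,8,"pics/s3.png"); crop(t,260,140,325,205,8,"pics/t3.png")
```

```text
(no output)
```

View pics/s3.png

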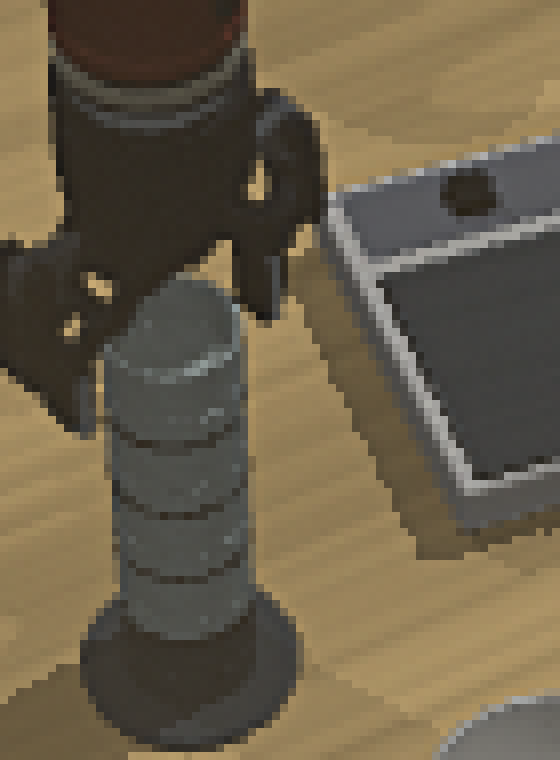

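View pics/t3.png

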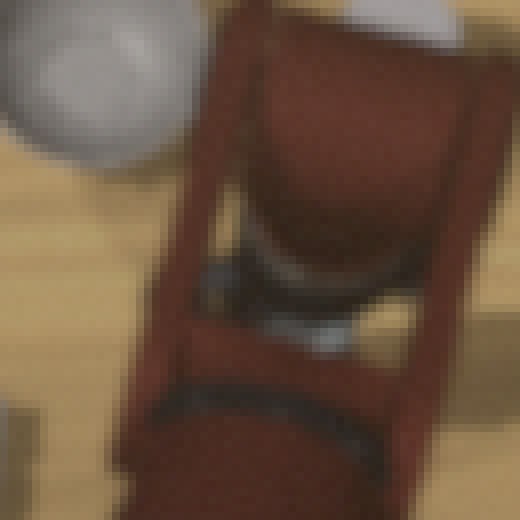

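Emit:
step_arm(deltas="0 0 0 0 0 0 0.45;0 0 0 0 0 0 0.45;0 0 0 0 0 0 0.45")

```text
time: 2.55
tool_pos: [587.3, -118.0, 183.1]
orientation: [3.14, -0.002, 0.205]
ft_force: [-1.3, -0.5, -0.3]
opening: 62.2
```

Emit:
step_arm(deltas="0 0 0 0 0 0 0.3;0 0 0 0 0 0 0.3")

```text
time: 2.72
tool_pos: [587.3, -117.7, 183.4]
orientation: [3.141, -0.002, 0.205]
ft_force: [-0.5, 2.2, 5.1]
opening: 56.6
```

Emit:
step_arm(deltas="0.003 0.007 -0.01 0 0 0 0.4;0 0 0 0 0 0 0.4;0 0 0 0 0 0 0.2;0 0 0 0 0 0 0;0 0 0 0 0 0 -0.3;0 0 0 0 0 0 -0.3")

```text
time: 3.22
tool_pos: [587.2, -116.5, 179.8]
orientation: [3.141, -0.0, 0.205]
ft_force: [-0.3, -0.3, 1.7]
opening: 56.4
```

```bash
python3 st.py
```

```text
time 3.217
tool_pos [ 587.203 -116.471  179.806]
orientation [ 3.141 -0.     0.205]
ft_force [-0.289 -0.29   1.749]
wrist_torque [ 0.015 -0.089  0.028]
opening 56.45
joint_pos [-0.313  0.209  1.723 -0.     1.209  1.053]
```

Emit:
step_arm(deltas="0 0 0.005 0 0 0 -0.3;0 0 0.005 0 0 0 -0.3;0 0 0 0 0 0 -0.3")

```text
time: 3.47
tool_pos: [586.1, -115.9, 180.6]
orientation: [-3.14, 0.002, 0.205]
ft_force: [-0.4, 0.7, -1.6]
opening: 56.1
```

Emit:
step_arm(deltas="0 0 0 0 0 0.85 -0.3;0 0 0 0 0 0.85 -0.3;0 0 0 0 0 0.85 -0.3;0 0 0 0 0 0.85 -0.3")

```text
time: 3.8
tool_pos: [586.3, -116.0, 180.7]
orientation: [-3.14, 0.001, 0.618]
ft_force: [-0.6, 0.6, -0.7]
opening: 56.6
```

Emit:
step_arm(deltas="0 0 0 0 0 0.85 -0.3;0 0 0 0 0 0.85 -0.3;0 0 0 0 0 0.85 -0.3;0 0 0 0 0 0.85 -0.3;0 0 0 0 0 0.85 -0.3;0 0 0 0 0 0.85 -0.3;0 0 0 0 0 0.85 -0.3;0 0 0 0 0 0.85 -0.3")

```text
time: 4.47
tool_pos: [586.3, -116.0, 180.7]
orientation: [-3.14, -0.0, 1.434]
ft_force: [0.9, -0.2, -2.4]
opening: 56.8
```

Emit:
step_arm(deltas="0 0 0.02 0 0 0 -0.3;0 0 0.02 0 0 0 -0.3;0 0 0.02 0 0 0 -0.3;0 0 0 0 0 0 -0.3")

```text
time: 4.8
tool_pos: [587.8, -116.5, 195.1]
orientation: [3.139, 0.0, 1.428]
ft_force: [0.7, 0.1, -2.3]
opening: 56.5
```

Emit:
step_arm(deltas="0 0 0.05 0 0 0 -0.3;0 0 0.05 0 0 0 -0.3;0 0 0.05 0 0 0 -0.3;0 0 0.05 0 0 0 -0.3;0 0 0.05 0 0 0 -0.3;0 0 0 0 0 0 -0.3")

```text
time: 5.3
tool_pos: [588.9, -116.9, 247.7]
orientation: [3.135, 0.001, 1.429]
ft_force: [0.9, 0.4, -1.1]
opening: 56.2
```

Run:
```python
from h import *
s=grab("scene")
crop(s,190,120,350,245,5,"pics/s4.png")
```

```text
(no output)
```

View pics/s4.png

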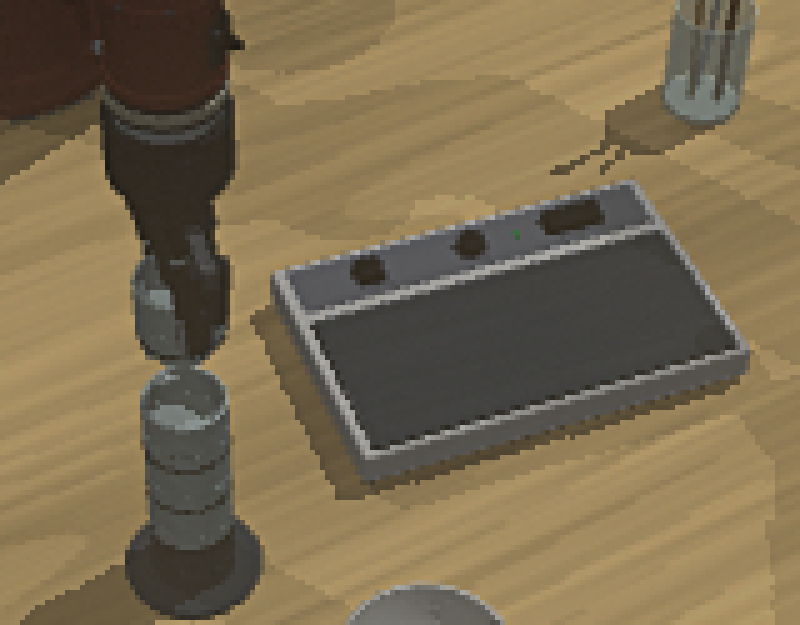

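Emit:
step_arm(deltas="0 0.1 0.05 0 0 0 -0.3;0 0.18 0 0 0 0 -0.3;-0.01 0.18 0 0 0 0 -0.3;-0.01 0.18 0 0 0 0 -0.3;-0.01 0.18 0 0 0 0 -0.3;-0.01 0.18 0 0 0 0 -0.3;-0.01 0.18 0 0 0 0 -0.3;-0.01 0.18 0 0 0 0 -0.3")

```text
time: 6.02
tool_pos: [574.2, 157.3, 253.1]
orientation: [-3.141, 0.0, 1.429]
ft_force: [0.3, -0.1, -2.3]
opening: 56.4
```

Emit:
step_arm(deltas="-0.01 0.18 0 0 0 0 -0.3;-0.01 0.18 -0.05 0 0 0 -0.3;0 0.18 -0.1 0 0 0 -0.3;0 0.044 -0.15 0 0 0 -0.3;0 0 -0.15 0 0 0 -0.3;0 0 -0.15 0 0 0 -0.3;0 0 -0.15 0 0 0 -0.3;0 0 0 0 0 0 -0.3")

```text
time: 6.68
tool_pos: [564.5, 270.5, 95.0]
orientation: [-3.127, 0.007, 1.429]
ft_force: [-2.4, -1.6, -2.3]
opening: 56.5
```

```bash
python3 st.py;python3 - <<'E'
from h import *
s=grab("scene")
crop(s,190,120,350,245,5,"pics/s5.png")
E
```

```text
time 6.683
tool_pos [564.537 270.458  94.981]
orientation [-3.127  0.007  1.429]
ft_force [-2.359 -1.604 -2.32 ]
wrist_torque [-0.     0.117 -0.049]
opening 56.458
joint_pos [ 0.335  0.372  1.693 -0.     1.093  0.476]
```

View pics/s5.png

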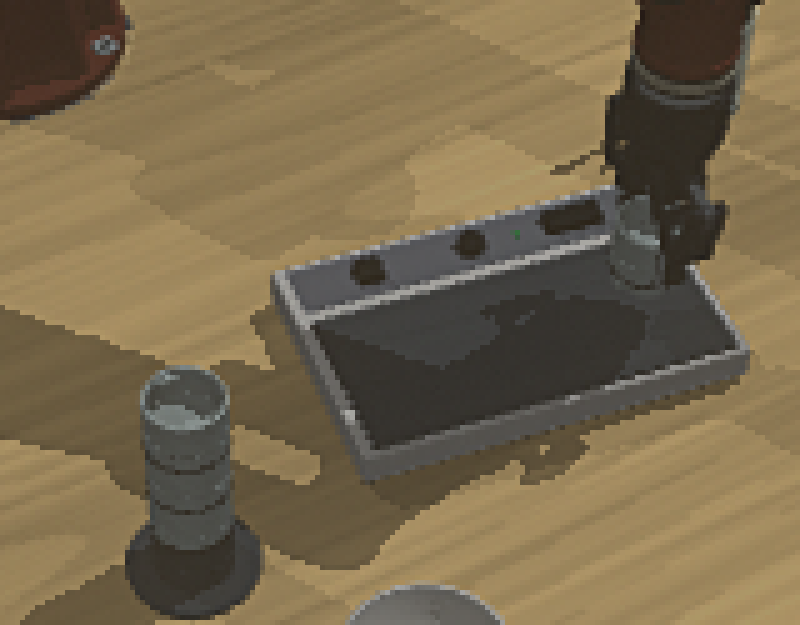

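Emit:
step_arm(deltas="0.01 0 -0.03 0 0 0 -0.3;0.005 0 -0.03 0 0 0 -0.3;0 0 -0.03 0 0 0 -0.3;0 0 -0.03 0 0 0 -0.3;0 0 -0.03 0 0 0 -0.3;0 0 -0.02 0 0 0 -0.3;0 0 0 0 0 0 -0.3;0 0 0 0 0 0 -0.3")

```text
time: 7.4
tool_pos: [573.7, 272.4, 69.3]
orientation: [-3.141, 0.0, 1.429]
ft_force: [0.0, 0.9, -1.6]
opening: 56.4
```

Emit:
step_arm(deltas="0 0 -0.01 0 0 0 -0.3;0 0 -0.01 0 0 0 -0.3;0 0 0 0 0 0 -0.3")

```text
time: 7.65
tool_pos: [573.9, 272.5, 65.5]
orientation: [-3.141, 0.0, 1.429]
ft_force: [0.6, -0.7, -2.0]
opening: 56.2
```

Emit:
step_arm(deltas="0 0 -0.007 0 0 0 -0.3;0 0 -0.007 0 0 0 -0.3;0 0 0 0 0 0 -0.3")

```text
time: 7.9
tool_pos: [573.8, 272.4, 62.6]
orientation: [-3.141, 0.0, 1.429]
ft_force: [-0.6, -0.4, -1.1]
opening: 56.2
```

Emit:
step_arm(deltas="0 0 -0.005 0 0 0 -0.3;0 0 0 0 0 0 -0.3")

```text
time: 8.07
tool_pos: [574.2, 272.5, 62.0]
orientation: [3.141, -0.0, 1.429]
ft_force: [-0.5, 0.2, -2.0]
opening: 56.1
```

Emit:
step_arm(deltas="0 0 -0.005 0 0 0 -0.3;0 0 0 0 0 0 -0.3")

```text
time: 8.23
tool_pos: [574.2, 272.7, 61.9]
orientation: [3.142, -0.0, 1.429]
ft_force: [-1.7, 0.5, 3.4]
opening: 56.5
```

Emit:
step_arm(deltas="0 0 -0.005 0 0 0 -0.3;0 0 0 0 0 0 -0.3")

```text
time: 8.4
tool_pos: [574.3, 272.7, 61.8]
orientation: [-3.141, -0.0, 1.429]
ft_force: [-3.5, -0.6, 7.9]
opening: 56.5
```

Emit:
step_arm(deltas="0 0 0.007 0 0 0 -0.3;0 0 0 0 0 0 0.45;0 0 0 0 0 0 0.6;0 0 0 0 0 0 1;0 0 0 0 0 0 1;0 0 0 0 0 0 1")

```text
time: 8.9
tool_pos: [574.0, 272.5, 61.1]
orientation: [-3.142, 0.0, 1.429]
ft_force: [-0.6, 0.4, -0.9]
opening: 85.8
```

Emit:
step_arm(deltas="0 0 0.03 0 0 0 1;0 0 0.05 0 0 0 1;0 0 0.1 0 0 0 1;0 0 0.15 0 0 0 1;0 0 0.15 0 0 0 1;0 0 0.15 0 0 0 1;0 0 0.1 0 0 0 1;0 0 0 0 0 0 1")

```text
time: 9.57
tool_pos: [578.1, 274.0, 215.8]
orientation: [3.13, -0.006, 1.429]
ft_force: [0.7, -0.1, 0.6]
opening: 85.4
```

```bash
python3 st.py;python3 - <<'E'
from h import *
s=grab("scene")
crop(s,190,120,350,245,5,"pics/s6.png")
E
```

```text
time 9.567
tool_pos [578.06  273.951 215.76 ]
orientation [ 3.13  -0.006  1.429]
ft_force [ 0.709 -0.085  0.621]
wrist_torque [-0.04  -0.002  0.01 ]
opening 85.401
joint_pos [ 0.333  0.252  1.601 -0.     1.275  0.475]
```

View pics/s6.png

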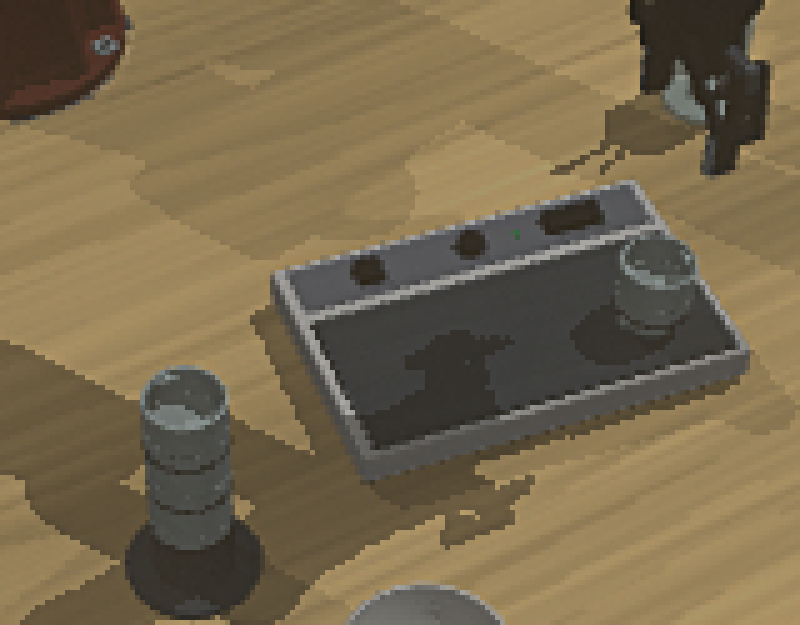

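Emit:
step_arm(deltas="0 -0.1 0.05 0 0 -0.8 1;0.008 -0.18 0 0 0 -0.8 1;0.008 -0.18 0 0 0 -0.8 1;0.008 -0.18 0 0 0 -0.8 1;0.008 -0.18 0 0 0 -0.8 1;0.008 -0.18 0 0 0 -0.8 1;0.008 -0.18 0 0 0 -0.8 1;0.008 -0.18 0 0 0 -0.8 1")

```text
time: 10.28
tool_pos: [583.9, -1.0, 215.6]
orientation: [-3.14, 0.002, 0.656]
ft_force: [1.5, 0.6, 0.3]
opening: 85.8
```

Emit:
step_arm(deltas="0.007 -0.18 0 0 0 -0.8 1;0 -0.18 0 0 0 -0.8 1;0 -0.15 0 0 0 -0.8 1;0 -0.073 0 0 0 -0.8 1;0 0 -0.03 0 0 -0.6 1;0 0 -0.03 0 0 0 1;0 0 0 0 0 0 1;0 0 0 0 0 0 1")

```text
time: 10.95
tool_pos: [585.5, -115.3, 203.5]
orientation: [-3.14, 0.003, 0.207]
ft_force: [-0.7, -0.7, 0.4]
opening: 85.4
```

Emit:
step_arm(deltas="0 0 -0.06 0 0 0 1;0 0 -0.06 0 0 0 1;0 0 -0.06 0 0 0 1;0 0 -0.06 0 0 0 1;0 0 -0.05 0 0 0 1;0 0 -0.03 0 0 0 1;0 0 -0.01 0 0 0 0.45;0 0 0 0 0 0 0.45")

```text
time: 11.62
tool_pos: [586.1, -116.0, 138.3]
orientation: [-3.141, 0.001, 0.205]
ft_force: [-0.8, -0.6, 0.5]
opening: 64.3
```

Emit:
step_arm(deltas="0 0 0 0 0 0 0.45;0 0 0 0 0 0 0.4;0 0 0 0 0 0 0.4")

```text
time: 11.87
tool_pos: [587.3, -116.4, 140.3]
orientation: [3.141, -0.002, 0.205]
ft_force: [-0.5, 0.1, -0.4]
opening: 59.5
```

Emit:
step_arm(deltas="0 0 -0.007 0 0 0 0.35;0 0 0 0 0 0 0.2;0 0 0 0 0 0 -0.1;0 0 0 0 0 0 -0.3;0 0 0 0 0 0 -0.3;0 0 0 0 0 0 -0.3")

```text
time: 12.37
tool_pos: [587.7, -116.4, 139.2]
orientation: [3.14, -0.002, 0.205]
ft_force: [0.3, -0.7, 5.4]
opening: 55.5
```

Emit:
step_arm(deltas="0 0 0.005 0 0 0 -0.3;0 0 0.005 0 0 0 -0.3;0 0 0 0 0 0 -0.3")

```text
time: 12.62
tool_pos: [586.1, -116.0, 139.3]
orientation: [-3.141, 0.001, 0.205]
ft_force: [-0.9, -0.4, 1.2]
opening: 55.5
```

Emit:
step_arm(deltas="0 0 0 0 0 0.85 -0.3;0 0 0 0 0 0.85 -0.3;0 0 0 0 0 0.85 -0.3;0 0 0 0 0 0.85 -0.3")

```text
time: 12.95
tool_pos: [586.2, -116.0, 139.3]
orientation: [-3.141, 0.001, 0.618]
ft_force: [0.1, 0.0, 1.3]
opening: 55.6
```

Emit:
step_arm(deltas="0 0 0 0 0 0.85 -0.3;0 0 0 0 0 0.85 -0.3;0 0 0 0 0 0.85 -0.3;0 0 0 0 0 0.85 -0.3;0 0 0 0 0 0.85 -0.3;0 0 0 0 0 0.85 -0.3;0 0 0 0 0 0.85 -0.3;0 0 0 0 0 0.85 -0.3")

```text
time: 13.62
tool_pos: [586.1, -116.1, 139.3]
orientation: [-3.14, 0.0, 1.434]
ft_force: [0.1, -1.1, 0.1]
opening: 55.5
```

Emit:
step_arm(deltas="0 0 0.02 0 0 0 -0.3;0 0 0.02 0 0 0 -0.3;0 0 0.02 0 0 0 -0.3;0 0 0 0 0 0 -0.3")

```text
time: 13.95
tool_pos: [587.0, -116.2, 152.8]
orientation: [3.141, 0.0, 1.428]
ft_force: [0.7, -0.4, -1.1]
opening: 55.5
```

Emit:
step_arm(deltas="0 0 0.05 0 0 0 -0.3;0 0 0.05 0 0 0 -0.3;0 0 0.05 0 0 0 -0.3;0 0 0.05 0 0 0 -0.3;0 0 0.05 0 0 0 -0.3;0 0 0 0 0 0 -0.3")

```text
time: 14.45
tool_pos: [588.6, -116.7, 205.8]
orientation: [3.135, 0.001, 1.429]
ft_force: [0.5, -0.4, -0.9]
opening: 55.9
```

Run:
```python
from h import *
s=grab("scene")
crop(s,190,120,350,245,5,"pics/s7.png")
```

```text
(no output)
```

View pics/s7.png

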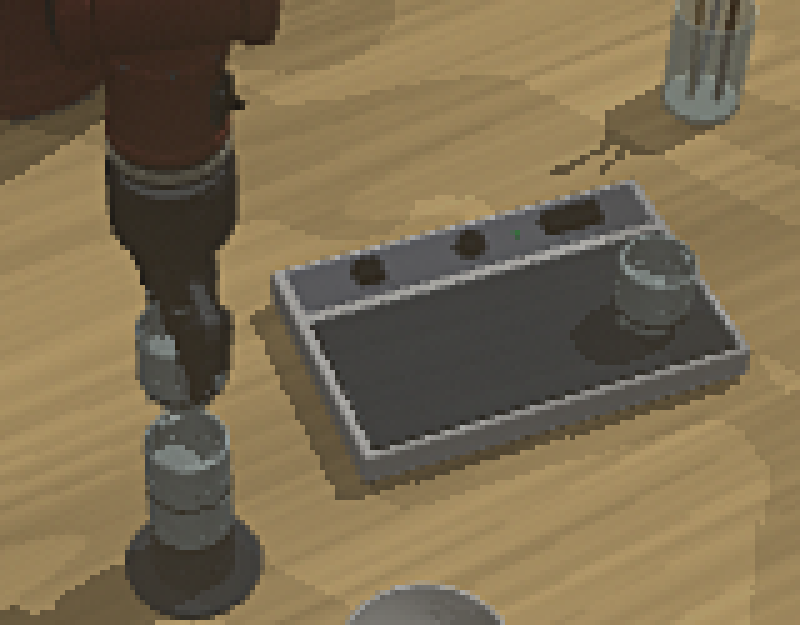

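Emit:
step_arm(deltas="0 0.1 0.05 0 0 0 -0.3;-0.015 0.18 0 0 0 0 -0.3;-0.02 0.18 0 0 0 0 -0.3;-0.02 0.18 0 0 0 0 -0.3;-0.02 0.18 0 0 0 0 -0.3;-0.02 0.18 0 0 0 0 -0.3;-0.02 0.18 0 0 0 0 -0.3;-0.02 0.18 -0.05 0 0 0 -0.3")

```text
time: 15.17
tool_pos: [560.4, 157.7, 203.7]
orientation: [3.138, -0.001, 1.429]
ft_force: [1.5, -0.0, -0.9]
opening: 55.4
```

Emit:
step_arm(deltas="0 0.1 -0.1 0 0 0 -0.3;0 0.029 -0.14 0 0 0 -0.3;0 0 -0.14 0 0 0 -0.3;0 0 -0.12 0 0 0 -0.3;0 0 -0.08 0 0 0 -0.3;0 0 -0.04 0 0 0 -0.3;0 0 0 0 0 0 -0.3;0 0 0 0 0 0 -0.3")

```text
time: 15.83
tool_pos: [559.6, 181.6, 77.8]
orientation: [-3.141, 0.0, 1.429]
ft_force: [0.5, 0.0, -2.7]
opening: 55.5
```

Emit:
step_arm(deltas="0 0 -0.03 0 0 0 -0.3;0 0 -0.02 0 0 0 -0.3;0 0 -0.01 0 0 0 -0.3;0 0 -0.005 0 0 0 -0.3;0 0 0 0 0 0 -0.3")

```text
time: 16.25
tool_pos: [559.6, 181.6, 64.9]
orientation: [-3.142, 0.0, 1.429]
ft_force: [-1.3, 0.0, -0.9]
opening: 55.5
```

Emit:
step_arm(deltas="0 0 -0.005 0 0 0 -0.3;0 0 0 0 0 0 -0.3")

```text
time: 16.42
tool_pos: [559.7, 181.7, 64.0]
orientation: [3.141, -0.0, 1.429]
ft_force: [-0.3, 0.6, -0.8]
opening: 55.5
```

Emit:
step_arm(deltas="0 0 -0.005 0 0 0 -0.3;0 0 0 0 0 0 -0.3")

```text
time: 16.58
tool_pos: [559.9, 181.8, 63.3]
orientation: [3.141, -0.0, 1.429]
ft_force: [-0.4, -0.9, 1.0]
opening: 55.7
```

Emit:
step_arm(deltas="0 0 -0.003 0 0 0 -0.3;0 0 0 0 0 0 -0.3")

```text
time: 16.75
tool_pos: [560.0, 181.7, 63.3]
orientation: [3.141, -0.0, 1.429]
ft_force: [-2.5, -1.4, 4.6]
opening: 55.5
```

Emit:
step_arm(deltas="0 0 0.003 0 0 0 -0.3;0 0 0 0 0 0 0.45;0 0 0 0 0 0 0.6;0 0 0 0 0 0 1;0 0 0 0 0 0 1;0 0 0 0 0 0 1")

```text
time: 17.25
tool_pos: [559.6, 181.7, 62.7]
orientation: [-3.141, -0.0, 1.429]
ft_force: [-0.5, -0.7, -0.3]
opening: 85.3
```

Emit:
step_arm(deltas="0 0 0.03 0 0 0 1;0 0 0.05 0 0 0 1;0 0 0.1 0 0 0 1;0 0 0.15 0 0 0 1;0 0 0.15 0 0 0 1;0 0 0.15 0 0 0 1;0 0 0.05 0 0 0 1;0 0 0 0 0 0 1")

```text
time: 17.92
tool_pos: [562.7, 182.4, 204.4]
orientation: [3.132, -0.003, 1.429]
ft_force: [0.3, -0.5, -0.6]
opening: 85.3
```

Run:
```python
from h import *
s=grab("scene")
crop(s,90,120,350,290,3,"pics/s8.png")
```

View pics/s8.png

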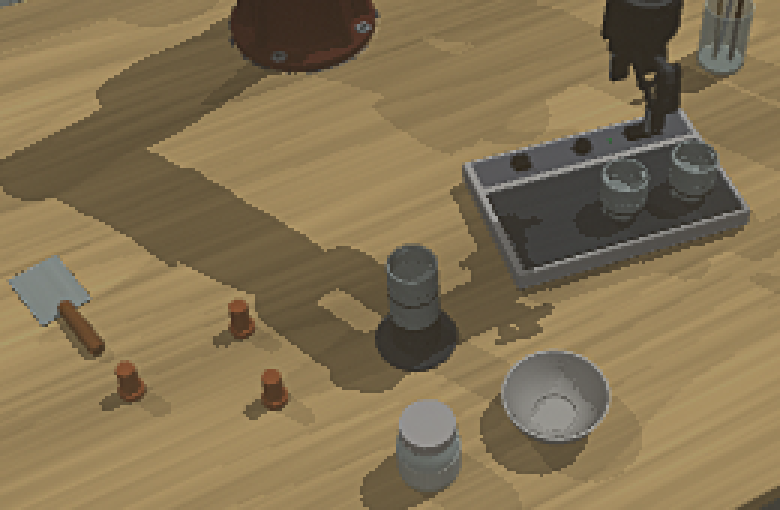

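Emit:
step_arm(deltas="0 -0.1 0 0 0 -0.85 1;0.015 -0.15 0 0 0 -0.85 1;0.02 -0.15 0 0 0 -0.85 1;0.02 -0.15 0 0 0 -0.85 1;0.02 -0.15 0 0 0 -0.85 1;0.02 -0.15 0 0 0 -0.85 1;0.02 -0.15 0 0 0 -0.85 1;0.02 -0.15 0 0 0 -0.85 1")

```text
time: 18.63
tool_pos: [584.7, -49.4, 195.7]
orientation: [-3.138, 0.004, 0.608]
ft_force: [-0.0, -0.1, 0.8]
opening: 85.5
```

Emit:
step_arm(deltas="0 -0.15 0 0 0 -0.85 1;0 -0.1 0 0 0 -0.85 1;0 -0.07 -0.03 0 0 -0.85 1;0 -0.02 -0.06 0 0 -0.85 1;0 0 -0.06 0 0 0 1;0 0 -0.06 0 0 0 1;0 0 0 0 0 0 1;0 0 0 0 0 0 1")

```text
time: 19.3
tool_pos: [584.9, -115.0, 154.3]
orientation: [-3.139, 0.004, 0.207]
ft_force: [0.4, 0.6, -0.1]
opening: 85.4
```

Emit:
step_arm(deltas="0.003 -0.004 -0.06 0 0 0 1;0 0 -0.06 0 0 0 1;0 0 -0.06 0 0 0 1;0 0 -0.05 0 0 0 1;0 0 -0.04 0 0 0 1;0 0 -0.02 0 0 0 1;0 0 0 0 0 0 0.45;0 0 0 0 0 0 0.45")

```text
time: 19.97
tool_pos: [587.2, -117.1, 98.7]
orientation: [-3.141, 0.0, 0.205]
ft_force: [0.5, -0.2, -0.0]
opening: 63.7
```

Emit:
step_arm(deltas="0 0 0 0 0 0 0.45;0 0 0 0 0 0 0.4;0 0 0 0 0 0 0.4")

```text
time: 20.22
tool_pos: [587.8, -117.2, 99.7]
orientation: [3.141, -0.001, 0.205]
ft_force: [0.6, 0.4, -0.8]
opening: 59.7
```

Emit:
step_arm(deltas="-0.002 0.004 -0.01 0 0 0 0.35;0 0 0 0 0 0 0.2;0 0 0 0 0 0 -0.1;0 0 0 0 0 0 -0.3;0 0 0 0 0 0 -0.3;0 0 0 0 0 0 -0.3")

```text
time: 20.72
tool_pos: [588.1, -116.8, 98.3]
orientation: [3.14, -0.003, 0.205]
ft_force: [0.7, -0.3, 6.3]
opening: 56.2
```

Emit:
step_arm(deltas="0 0 0.005 0 0 0 -0.3;0 0 0.005 0 0 0 -0.3;0 0 0 0 0 0 -0.3")

```text
time: 20.97
tool_pos: [586.4, -116.2, 98.4]
orientation: [-3.141, 0.001, 0.205]
ft_force: [0.7, 0.5, 1.1]
opening: 55.9
```

Emit:
step_arm(deltas="0 0 0 0 0 0.85 -0.3;0 0 0 0 0 0.85 -0.3;0 0 0 0 0 0.85 -0.3;0 0 0 0 0 0.85 -0.3")

```text
time: 21.3
tool_pos: [586.3, -116.1, 98.4]
orientation: [-3.14, 0.001, 0.618]
ft_force: [-0.0, -0.4, 0.6]
opening: 55.6
```

Emit:
step_arm(deltas="0 0 0 0 0 0.85 -0.3;0 0 0 0 0 0.85 -0.3;0 0 0 0 0 0.85 -0.3;0 0 0 0 0 0.85 -0.3;0 0 0 0 0 0.85 -0.3;0 0 0 0 0 0.85 -0.3;0 0 0 0 0 0.85 -0.3;0 0 0 0 0 0.85 -0.3")

```text
time: 21.97
tool_pos: [586.4, -116.3, 98.4]
orientation: [-3.141, 0.0, 1.434]
ft_force: [0.8, -0.6, 0.5]
opening: 55.6
```

Emit:
step_arm(deltas="0 0 0.02 0 0 0 -0.3;0 0 0.02 0 0 0 -0.3;0 0 0.02 0 0 0 -0.3;0 0 0 0 0 0 -0.3")

```text
time: 22.3
tool_pos: [587.2, -116.4, 111.7]
orientation: [3.141, 0.0, 1.428]
ft_force: [0.1, 0.1, -1.2]
opening: 55.7
```

Emit:
step_arm(deltas="0 0 0.05 0 0 0 -0.3;0 0 0.05 0 0 0 -0.3;0 0 0.05 0 0 0 -0.3;0 0 0.05 0 0 0 -0.3;0 0 0.05 0 0 0 -0.3;0 0 0 0 0 0 -0.3")

```text
time: 22.8
tool_pos: [589.0, -117.0, 164.7]
orientation: [3.136, 0.001, 1.429]
ft_force: [0.9, 0.4, -1.3]
opening: 55.5
```

Run:
```python
from h import *
s=grab("scene")
crop(s,90,120,350,290,3,"pics/s9.png")
```

```text
(no output)
```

View pics/s9.png

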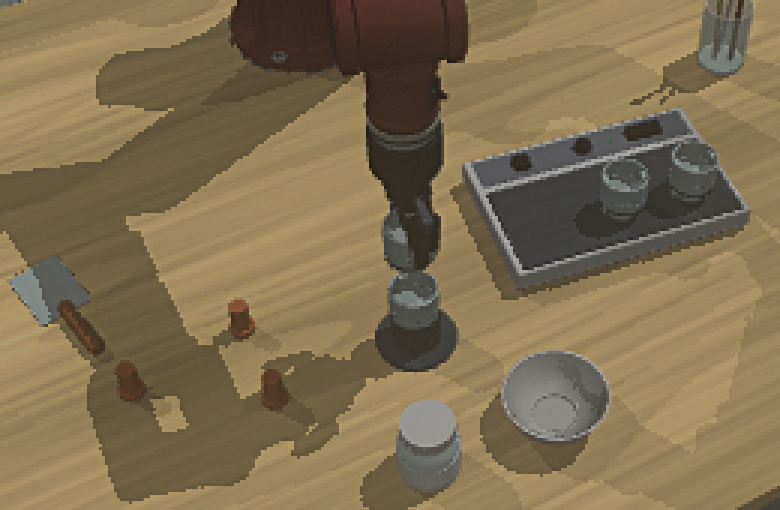

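Emit:
step_arm(deltas="0 0.05 0.05 0 0 0 -0.3;-0.03 0.15 0 0 0 0 -0.3;-0.04 0.17 0 0 0 0 -0.3;-0.04 0.17 0 0 0 0 -0.3;-0.04 0.17 0 0 0 0 -0.3;-0.04 0.17 0 0 0 0 -0.3;-0.013 0.1 0 0 0 0 -0.3;0 0.056 -0.05 0 0 0 -0.3")

```text
time: 23.52
tool_pos: [546.4, 94.2, 162.6]
orientation: [3.139, -0.002, 1.432]
ft_force: [-0.2, 0.0, -0.9]
opening: 55.9
```

Emit:
step_arm(deltas="0 0 -0.1 0 0 0 -0.3;0 0 -0.12 0 0 0 -0.3;0 0 -0.1 0 0 0 -0.3;0 0 -0.06 0 0 0 -0.3;0 0 -0.03 0 0 0 -0.3;0 0 -0.01 0 0 0 -0.3;0 0 0 0 0 0 -0.3;0 0 0 0 0 0 -0.3")

```text
time: 24.18
tool_pos: [547.4, 90.7, 78.0]
orientation: [3.14, -0.0, 1.429]
ft_force: [0.4, 0.3, -0.6]
opening: 56.0
```

Emit:
step_arm(deltas="0 0 -0.03 0 0 0 -0.3;0 0 -0.02 0 0 0 -0.3;0 0 -0.01 0 0 0 -0.3;0 0 -0.005 0 0 0 -0.3;0 0 0 0 0 0 -0.3")

```text
time: 24.6
tool_pos: [546.2, 90.8, 64.4]
orientation: [-3.141, 0.0, 1.429]
ft_force: [-1.1, -0.1, 2.7]
opening: 55.7
```

Emit:
step_arm(deltas="0 0 -0.005 0 0 0 -0.3;0 0 0 0 0 0 -0.3")

```text
time: 24.77
tool_pos: [546.3, 90.8, 64.4]
orientation: [-3.141, 0.0, 1.429]
ft_force: [-3.2, -0.9, 8.2]
opening: 55.9
```

Emit:
step_arm(deltas="0 0 -0.005 0 0 0 -0.3;0 0 0 0 0 0 -0.3")

```text
time: 24.93
tool_pos: [546.4, 90.8, 64.3]
orientation: [-3.14, 0.001, 1.429]
ft_force: [-7.2, -1.4, 14.3]
opening: 55.9
```

Emit:
step_arm(deltas="0 0 0.011 0 0 0 -0.3;0 0 0 0 0 0 0.45;0 0 0 0 0 0 0.6;0 0 0 0 0 0 1;0 0 0 0 0 0 1;0 0 0 0 0 0 1")

```text
time: 25.43
tool_pos: [546.1, 90.9, 63.8]
orientation: [-3.141, 0.0, 1.429]
ft_force: [-1.2, -0.9, 0.4]
opening: 85.6
```

Emit:
step_arm(deltas="0 0 0.03 0 0 0 1;0 0 0.05 0 0 0 1;0 0 0.1 0 0 0 1;0 0 0.15 0 0 0 1;0 0 0.15 0 0 0 1;0 0 0.15 0 0 0 1;0 0 0.05 0 0 0 1;0 0 0 0 0 0 1")

```text
time: 26.1
tool_pos: [549.4, 91.0, 205.3]
orientation: [3.132, -0.002, 1.429]
ft_force: [-0.5, 1.0, -0.6]
opening: 85.3
```

Run:
```python
from h import *
s=grab("scene");t=grab("top")
np.save("s1.npy",s,allow_pickle=True);np.save("t1.npy",t,allow_pickle=True)
crop(s,120,200,200,270,10,"pics/s10.png")
crop(s,230,140,350,235,6,"pics/s11.png")
crop(t,315,165,395,225,10,"pics/t10.png")
```

```text
(no output)
```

View pics/s10.png

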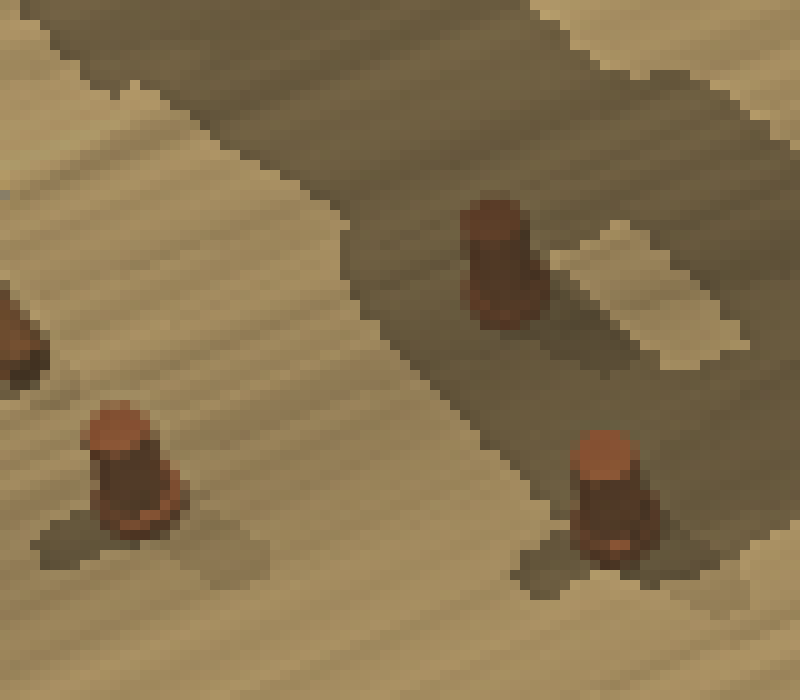

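View pics/t10.png

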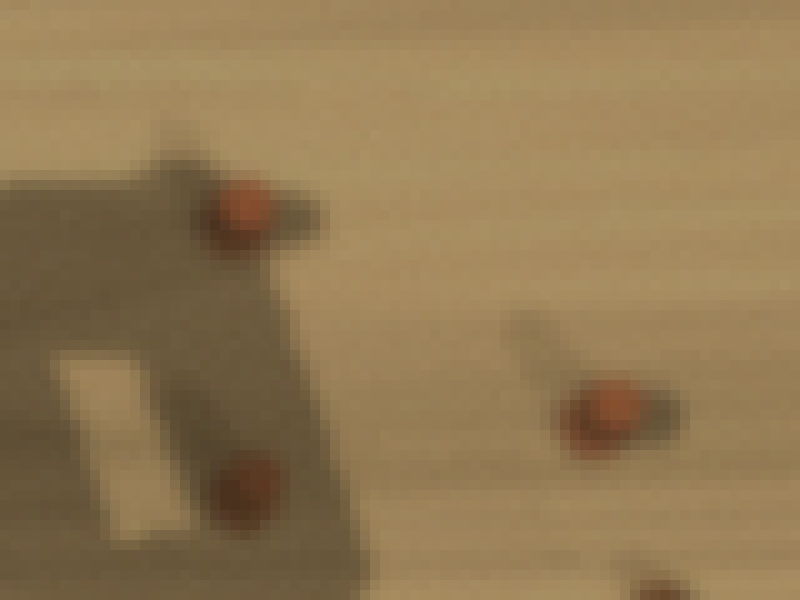

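View pics/s11.png

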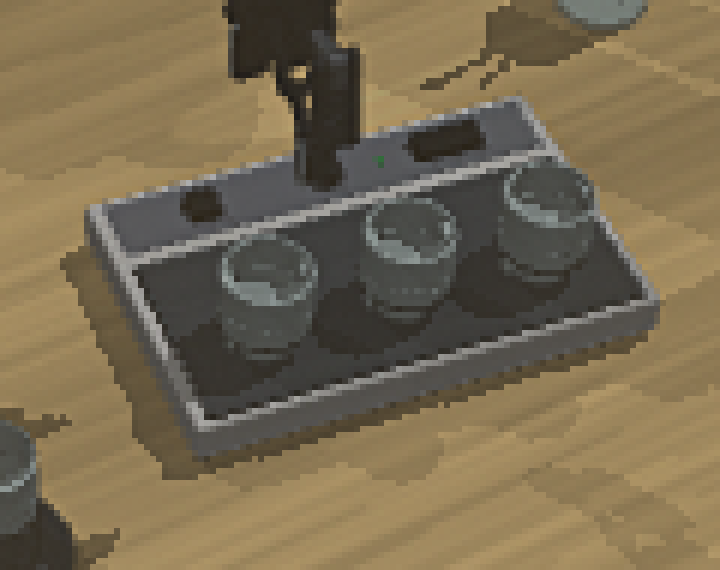

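Run:
```python
from meas import *
s=np.load("s1.npy",allow_pickle=True).item();t=np.load("t1.npy",allow_pickle=True).item()
for nm,a,b in(("A",(605,455),(247,208)),("B",(119,430),(617,405)),("C",(495,218),(259,474))):
    print(nm,onplane(s,np.array(a)/10+[120,200]-.5,45)[0,:2].round(1),onplane(t,np.array(b)/10+[315,165]-.5,45)[0,:2].round(1))
# segmentation
for c,box in((s,(120,200,200,270)),(t,(315,165,395,222))):
    u0,v0,u1,v1=box; im=c["color"][v0:v1,u0:u1].astype(float)+1
    for th in(.74,.76,.78):
        m=(im[...,1]/im[...,0]<th).astype(np.uint8)
        n,l,st,ce=cv2.connectedComponentsWithStats(m)
        for i in range(1,n):
            if st[i,4]>20:
                x,aa=locate(c,ce[i]+[u0,v0]);print(c["n"],th,st[i,4],round(aa),x.round(1))
```

```text
A [ 587.3 -291.1] [ 586.8 -291.6]
B [ 500.5 -427.4] [ 501.2 -428.5]
C [ 477.  -285.3] [ 481.  -287.5]
scene 0.74 79 98 [ 477.2 -286.6]
scene 0.74 85 108 [ 499.1 -428.3]
scene 0.74 90 104 [ 586.1 -291.4]
scene 0.76 83 98 [ 477.  -286.9]
scene 0.76 23 104 [ 425.8 -443.9]
scene 0.76 94 107 [ 498.3 -428.2]
scene 0.76 93 105 [ 585.8 -291.2]
scene 0.78 89 98 [ 476.7 -286.5]
scene 0.78 28 104 [ 427.2 -443.9]
scene 0.78 98 107 [ 498.4 -427.9]
scene 0.78 97 105 [ 586.4 -291.4]
top 0.74 43 57 [ 589.8 -293.8]
top 0.74 51 60 [ 502.  -430.2]
top 0.74 41 56 [ 479.7 -287.7]
top 0.76 52 57 [ 589.6 -294.2]
top 0.76 55 60 [ 501.9 -430.5]
top 0.76 48 56 [ 479.8 -288.2]
top 0.78 55 56 [ 589.2 -293.4]
top 0.78 62 60 [ 501.7 -430.1]
top 0.78 57 56 [ 480.2 -288.2]
```

Emit:
step_arm(deltas="0 -0.1 0 0 0 0 1;0.02 -0.18 0 0 0 0 1;0.02 -0.18 0 0 0 0 1;0.02 -0.18 0 0 0 0 1;0.02 -0.18 0 0 0 0 1;0.02 -0.18 0 0 0 0 1;0.02 -0.18 0 0 0 0 1;0.02 -0.18 0 0 0 0 1")

```text
time: 26.87
tool_pos: [572.3, -182.1, 196.6]
orientation: [-3.136, -0.002, 1.429]
ft_force: [-0.5, 0.5, 0.7]
opening: 85.6
```

Emit:
step_arm(deltas="0.02 -0.18 0 0 0 0 1;0.02 -0.18 0 0 0 0 1;0.02 -0.12 -0.05 0 0 0 1;0.006 -0.06 -0.1 0 0 0 1;0 -0.015 -0.1 0 0 0 1;0 0 -0.1 0 0 0 1;0 0 0 0 0 0 1;0 0 0 0 0 0 1")

```text
time: 27.53
tool_pos: [584.6, -290.5, 125.6]
orientation: [-3.134, -0.004, 1.429]
ft_force: [-0.6, 0.3, 0.8]
opening: 85.4
```

```bash
python3 st.py
python3 - <<'E'
from h import *
s=grab("scene")
crop(s,120,180,220,270,8,"pics/s12.png")
E
```

```text
time 27.533
tool_pos [ 584.583 -290.465  125.557]
orientation [-3.134 -0.004  1.429]
ft_force [-0.615  0.31   0.802]
wrist_torque [-0.006 -0.006 -0.023]
opening 85.395
joint_pos [-0.569  0.381  1.615  0.     1.154 -0.427]
```

View pics/s12.png

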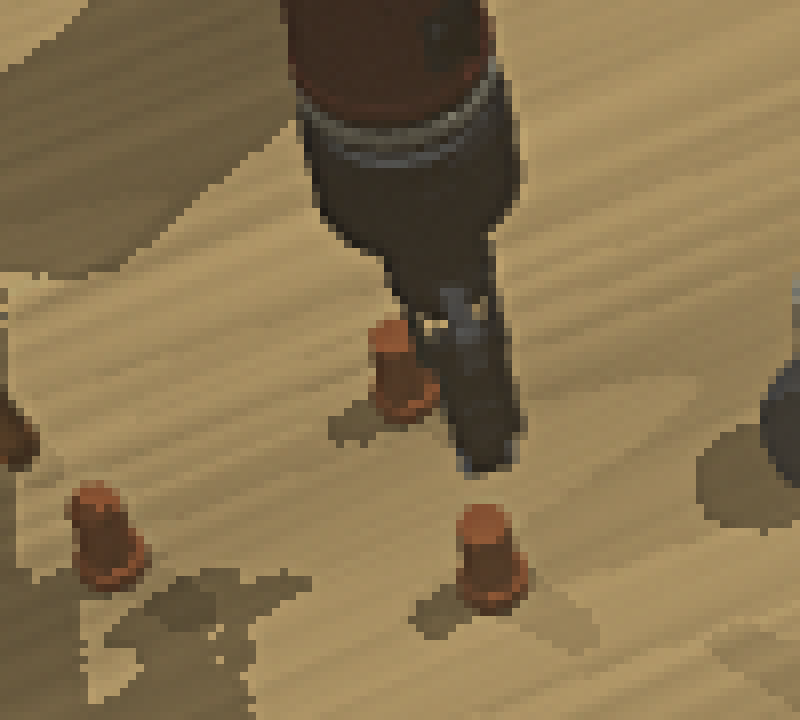

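Emit:
step_arm(deltas="0 0 -0.1 0 0 0 1;0 0 -0.1 0 0 0 1;0 0 -0.1 0 0 0 0.4;0 0 -0.08 0 0 0 0.2;0 0 -0.06 0 0 0 0;0 0 -0.03 0 0 0 -0.2;0 0 -0.03 0 0 0 -0.2;0 0 0 0 0 0 -0.2")

```text
time: 28.25
tool_pos: [587.4, -291.9, 29.8]
orientation: [-3.141, -0.0, 1.429]
ft_force: [-0.3, 0.3, -0.1]
opening: 34.3
```

Emit:
step_arm(deltas="0 0 0 0 0 0 -0.3;0 0 0 0 0 0 -0.3")

```text
time: 28.42
tool_pos: [588.4, -292.7, 31.4]
orientation: [3.139, 0.001, 1.429]
ft_force: [0.5, 0.1, 0.2]
opening: 30.1
```

```bash
python3 st.py
python3 - <<'E'
from h import *
s=grab("scene")
crop(s,140,200,220,270,10,"pics/s13.png")
E
```

```text
time 28.417
tool_pos [ 588.383 -292.689   31.425]
orientation [3.139e+00 1.000e-03 1.429e+00]
ft_force [0.484 0.09  0.238]
wrist_torque [ 0.022  0.014 -0.019]
opening 30.08
joint_pos [-0.568  0.504  1.646 -0.     0.99  -0.427]
```

View pics/s13.png

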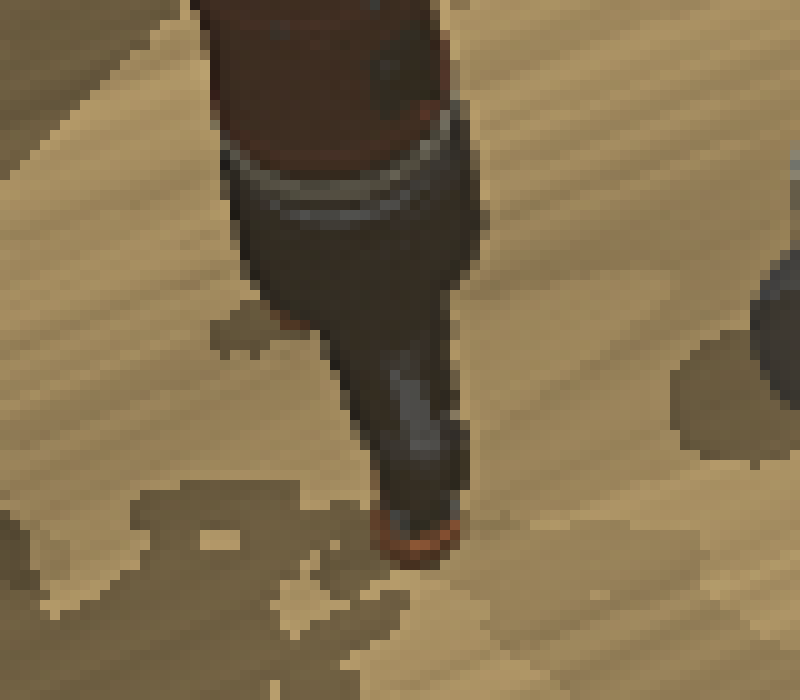

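Emit:
step_arm(deltas="0 0 0 0 0 0 -0.45;0 0 0 0 0 0 -0.6;0 0 0 0 0 0 -0.8;0 0 0 0 0 0 -0.8;0 0 0 0 0 0 -0.8")

```text
time: 28.88
tool_pos: [588.3, -292.7, 31.4]
orientation: [3.14, 0.001, 1.429]
ft_force: [-0.6, 0.2, 5.9]
opening: 19.4
```

Emit:
step_arm(deltas="0 0 0.02 0 0 0 -0.8;0 0 0.05 0 0 0 -0.8;0 0 0.1 0 0 0 -0.8;0 0 0.15 0 0 0 -0.8;0 0 0.15 0 0 0 -0.8;0 0 0.1 0 0 0 -0.8;0 0 0.05 0 0 0 -0.8;0 0 0 0 0 0 -0.8")

```text
time: 29.55
tool_pos: [589.2, -293.2, 157.9]
orientation: [3.136, 0.003, 1.429]
ft_force: [1.1, -0.1, 0.3]
opening: 18.9
```

```bash
python3 st.py
python3 - <<'E'
from h import *
s=grab("scene")
crop(s,140,180,220,250,10,"pics/s14.png")
E
```

```text
time 29.55
tool_pos [ 589.247 -293.186  157.906]
orientation [3.136e+00 3.000e-03 1.429e+00]
ft_force [ 1.067 -0.097  0.327]
wrist_torque [0.004 0.034 0.005]
opening 18.875
joint_pos [-0.568  0.348  1.594  0.     1.194 -0.427]
```

View pics/s14.png

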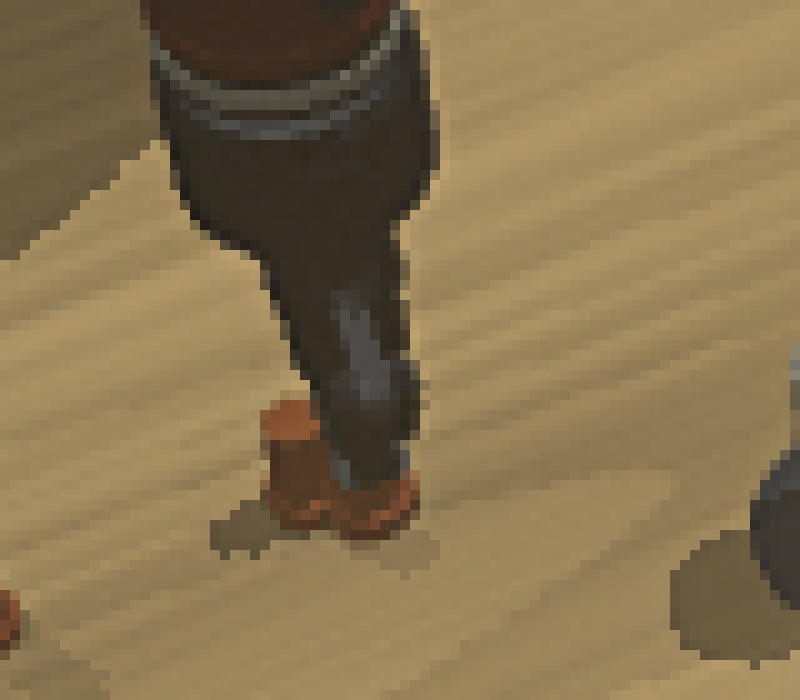

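Emit:
step_arm(deltas="0 0.1 0.05 0 0 0 -0.8;0 0.18 0.05 0 0 0 -0.8;0 0.18 0.05 0 0 0 -0.8;0 0.18 0 0 0 0 -0.8;0 0.18 0 0 0 0 -0.8;0 0.18 0 0 0 0 -0.8;0 0.18 0 0 0 0 -0.8;0 0.18 0 0 0 0 -0.8")

```text
time: 30.27
tool_pos: [585.2, -18.2, 181.0]
orientation: [-3.136, -0.0, 1.429]
ft_force: [2.0, 0.5, -0.1]
opening: 19.1
```

Emit:
step_arm(deltas="-0.01 0.18 0 0 0 0 -0.8;-0.01 0.18 0 0 0 0 -0.8;-0.01 0.18 0 0 0 0 -0.8;-0.01 0.18 0 0 0 0 -0.8;-0.01 0.18 0 0 0 0 -0.8;-0.01 0.18 0 0 0 0 -0.8;-0.006 0.18 0 0 0 0 -0.8;0 0.1 0 0 0 0 -0.8")

```text
time: 30.93
tool_pos: [571.6, 255.1, 180.8]
orientation: [-3.136, 0.001, 1.431]
ft_force: [1.1, -0.8, 0.2]
opening: 19.0
```

Emit:
step_arm(deltas="0 0.08 0 0 0 0 -0.8;0 0.023 -0.03 0 0 0 -0.8;0 0 -0.05 0 0 0 -0.8;0 0 -0.03 0 0 0 -0.8;0 0 0 0 0 0 -0.8;0 0 0 0 0 0 -0.8")

```text
time: 31.43
tool_pos: [573.5, 270.6, 160.4]
orientation: [-3.139, 0.002, 1.427]
ft_force: [-0.1, -1.1, -0.3]
opening: 18.9
```

```bash
python3 st.py
python3 - <<'E'
from h import *
s=grab("scene");t=grab("top")
crop(s,270,110,350,180,10,"pics/s15.png")
crop(t,170,170,310,260,5,"pics/t15.png")
E
```

```text
time 31.433
tool_pos [573.538 270.61  160.365]
orientation [-3.139e+00  2.000e-03  1.427e+00]
ft_force [-0.063 -1.069 -0.334]
wrist_torque [-0.001  0.037  0.01 ]
opening 18.874
joint_pos [ 0.33   0.304  1.646 -0.     1.195  0.474]
```

View pics/s15.png

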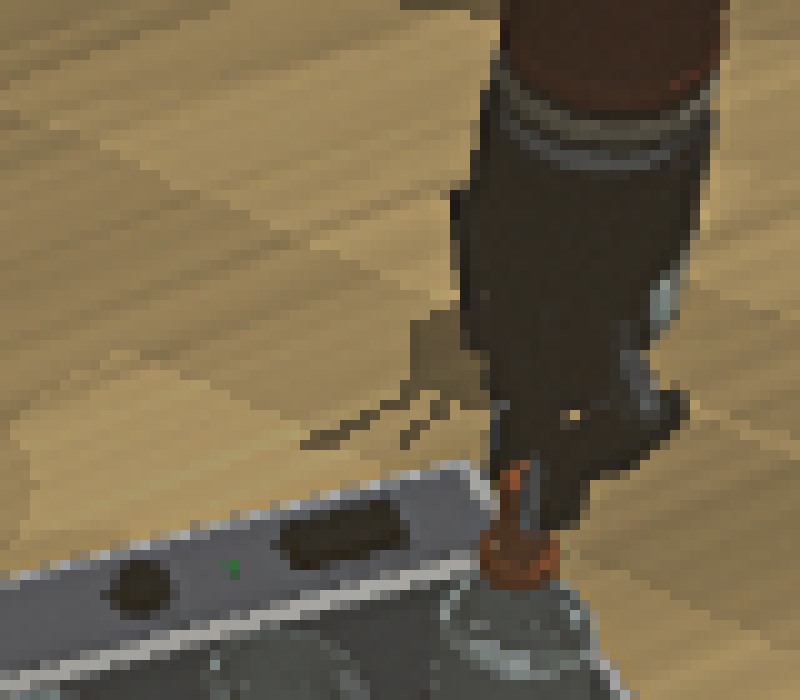

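View pics/t15.png

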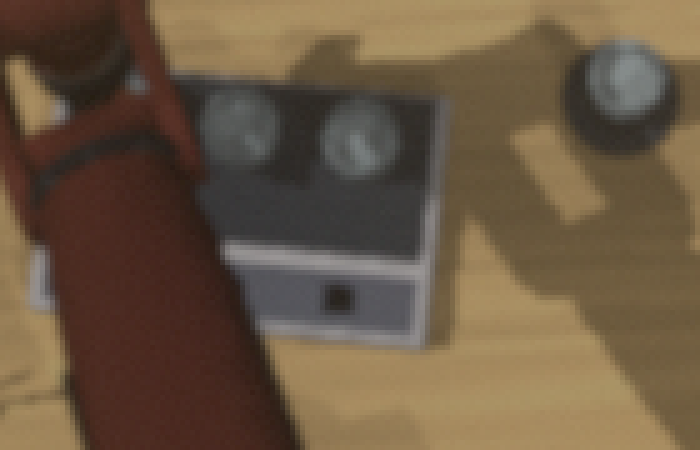

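Run:
```python
from h import *
s=grab("scene")
print((proj(s,[[574,272.5,131],[574,272.5,129+5],[574,272.5,174],[574,272.5,100]])-[270,110]+.5)*10)
```

```text
[[521.32644123 564.9011799 ]
 [522.35099681 558.89418959]
 [536.29358799 477.14849255]
 [510.90615979 625.99550296]]
```

Emit:
step_arm(deltas="0 0 -0.06 0 0 0 -0.8;0 0 -0.06 0 0 0 -0.8;0 0 -0.05 0 0 0 -0.8;0 0 -0.04 0 0 0 -0.8;0 0 -0.02 0 0 0 -0.8;0 0 0 0 0 0 -0.8;0 0 0 0 0 0 -0.8")

```text
time: 32.17
tool_pos: [573.9, 272.5, 115.5]
orientation: [-3.141, 0.0, 1.429]
ft_force: [0.3, 0.1, 0.4]
opening: 19.5
```

Emit:
step_arm(deltas="0 0 -0.01 0 0 0 -0.8;0 0 0 0 0 0 -0.8")

```text
time: 32.33
tool_pos: [574.6, 272.7, 114.5]
orientation: [3.141, -0.0, 1.429]
ft_force: [-1.0, -0.2, -0.0]
opening: 19.2
```

Emit:
step_arm(deltas="0 0 -0.015 0 0 0 -0.8;0 0 -0.01 0 0 0 -0.8;0 0 0 0 0 0 -0.8")

```text
time: 32.58
tool_pos: [573.9, 272.4, 108.7]
orientation: [-3.141, 0.0, 1.429]
ft_force: [-0.8, 0.0, 0.1]
opening: 19.1
```

Emit:
step_arm(deltas="0 0 -0.007 0 0 0 -0.8;0 0 -0.005 0 0 0 -0.8;0 0 0 0 0 0 -0.8")

```text
time: 32.83
tool_pos: [574.1, 272.4, 106.4]
orientation: [-3.141, 0.0, 1.429]
ft_force: [-0.2, 0.0, -0.4]
opening: 19.6
```

Emit:
step_arm(deltas="0 0 -0.005 0 0 0 -0.8;0 0 0 0 0 0 -0.8")

```text
time: 33.0
tool_pos: [574.1, 272.4, 105.5]
orientation: [-3.141, 0.0, 1.429]
ft_force: [-0.3, -0.2, -0.5]
opening: 19.3
```

Emit:
step_arm(deltas="0 0 -0.005 0 0 0 -0.8;0 0 0 0 0 0 -0.8")

```text
time: 33.17
tool_pos: [574.4, 272.6, 105.5]
orientation: [3.142, -0.0, 1.429]
ft_force: [-1.4, -0.4, 2.7]
opening: 19.2
```

Emit:
step_arm(deltas="0 0 -0.005 0 0 0 -0.8;0 0 0 0 0 0 -0.8")

```text
time: 33.33
tool_pos: [574.6, 272.7, 105.5]
orientation: [3.141, -0.0, 1.429]
ft_force: [-3.1, -0.6, 6.8]
opening: 19.5
```

Emit:
step_arm(deltas="0 0 0.007 0 0 0 -0.8;0 0 0 0 0 0 -0.4;0 0 0 0 0 0 -0.3;0 0 0 0 0 0 -0.2;0 0 0 0 0 0 -0.2")

```text
time: 33.75
tool_pos: [574.0, 272.3, 104.6]
orientation: [-3.141, 0.0, 1.429]
ft_force: [0.1, 0.6, -1.0]
opening: 34.1
```

Emit:
step_arm(deltas="0 0 0.02 0 0 0 -0.1;0 0 0.05 0 0 0 -0.1;0 0 0.1 0 0 0 0;0 0 0.12 0 0 0 0.5;0 0 0.12 0 0 0 1;0 -0.1 0.1 0 0 0 1;0 -0.15 0 0 0 0 1;0 -0.15 0 0 0 0 1")

```text
time: 34.42
tool_pos: [576.1, 192.8, 211.1]
orientation: [3.135, -0.002, 1.431]
ft_force: [-0.0, 0.1, -1.2]
opening: 85.3
```

```bash
python3 st.py
python3 - <<'E'
from meas import *
s=grab("scene");t=grab("top")
crop(s,230,110,350,200,6,"pics/s16.png")
for c,box in((s,(120,200,200,270)),(t,(300,165,395,222))):
    u0,v0,u1,v1=box; im=c["color"][v0:v1,u0:u1].astype(float)+1
    for th in(.74,.77):
        m=(im[...,1]/im[...,0]<th).astype(np.uint8)
        n,l,st,ce=cv2.connectedComponentsWithStats(m)
        for i in range(1,n):
            if st[i,4]>20:
                x,aa=locate(c,ce[i]+[u0,v0]);print(c["n"],th,st[i,4],round(aa),x.round(1))
E
```

```text
time 34.417
tool_pos [576.051 192.768 211.149]
orientation [ 3.135e+00 -2.000e-03  1.431e+00]
ft_force [-0.002  0.121 -1.185]
wrist_torque [-0.021 -0.001  0.015]
opening 85.279
joint_pos [ 0.207  0.193  1.68  -0.     1.262  0.347]
scene 0.74 79 98 [ 477.1 -286.6]
scene 0.74 84 105 [ 475.6 -406.6]
scene 0.77 89 98 [ 476.6 -286.2]
scene 0.77 25 104 [ 425.8 -443.9]
scene 0.77 92 105 [ 475.5 -406.5]
top 0.74 46 56 [ 480.4 -288.9]
top 0.74 47 59 [ 479.1 -408.5]
top 0.77 54 55 [ 480.  -288.2]
top 0.77 58 59 [ 478.9 -408.8]
```

View pics/s16.png

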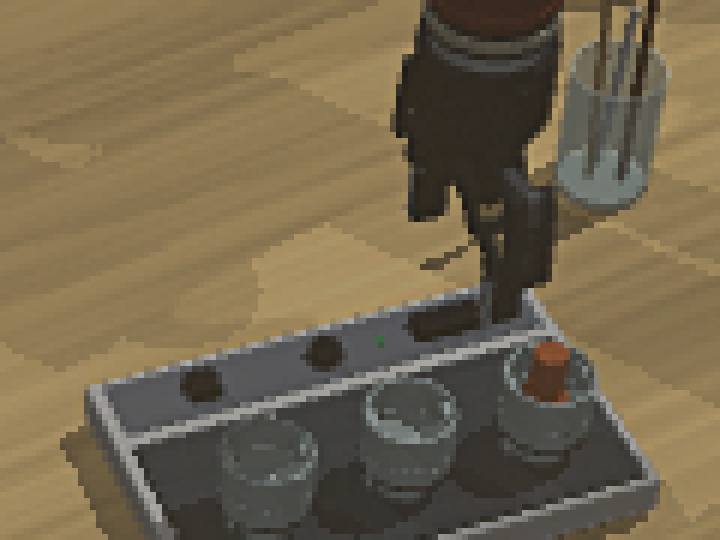

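Emit:
step_arm(deltas="0 -0.1 0 0 0 0 1;-0.03 -0.18 0 0 0 0 1;-0.03 -0.18 0 0 0 0 1;-0.03 -0.18 0 0 0 0 1;-0.03 -0.18 0 0 0 0 1;-0.03 -0.18 0 0 0 0 1;-0.03 -0.18 0 0 0 0 1;-0.03 -0.18 0 0 0 0 1")

```text
time: 35.18
tool_pos: [532.2, -80.6, 208.0]
orientation: [3.14, -0.0, 1.43]
ft_force: [0.5, -0.4, -0.4]
opening: 85.2
```

Emit:
step_arm(deltas="-0.03 -0.18 0 0 0 0 1;-0.03 -0.18 0 0 0 0 1;-0.03 -0.18 0 0 0 0 1;-0.03 -0.18 0 0 0 0 1;-0.03 -0.18 0 0 0 0 1;-0.03 -0.18 0 0 0 0 1;-0.03 -0.18 0 0 0 0 1;-0.03 -0.18 0 0 0 0 1")

```text
time: 35.85
tool_pos: [484.4, -369.0, 207.9]
orientation: [3.14, 0.0, 1.429]
ft_force: [1.6, 0.9, 0.5]
opening: 85.7
```

Emit:
step_arm(deltas="-0.03 -0.12 -0.05 0 0 0 1;-0.005 -0.08 -0.1 0 0 0 1;0 0 -0.1 0 0 0 1;0 0 -0.1 0 0 0 1;0 0 0 0 0 0 1;0 0 0 0 0 0 1;0 0 0 0 0 0 1")

```text
time: 36.43
tool_pos: [478.2, -407.7, 138.5]
orientation: [3.14, 0.001, 1.43]
ft_force: [0.6, 0.2, 0.9]
opening: 85.2
```

```bash
python3 st.py
python3 - <<'E'
from h import *
s=grab("scene")
crop(s,100,180,200,270,8,"pics/s17.png")
E
```

```text
time 36.433
tool_pos [ 478.174 -407.701  138.474]
orientation [3.14e+00 1.00e-03 1.43e+00]
ft_force [0.618 0.247 0.884]
wrist_torque [0.03  0.035 0.019]
opening 85.192
joint_pos [-0.818  0.313  1.679  0.     1.148 -0.677]
```

View pics/s17.png

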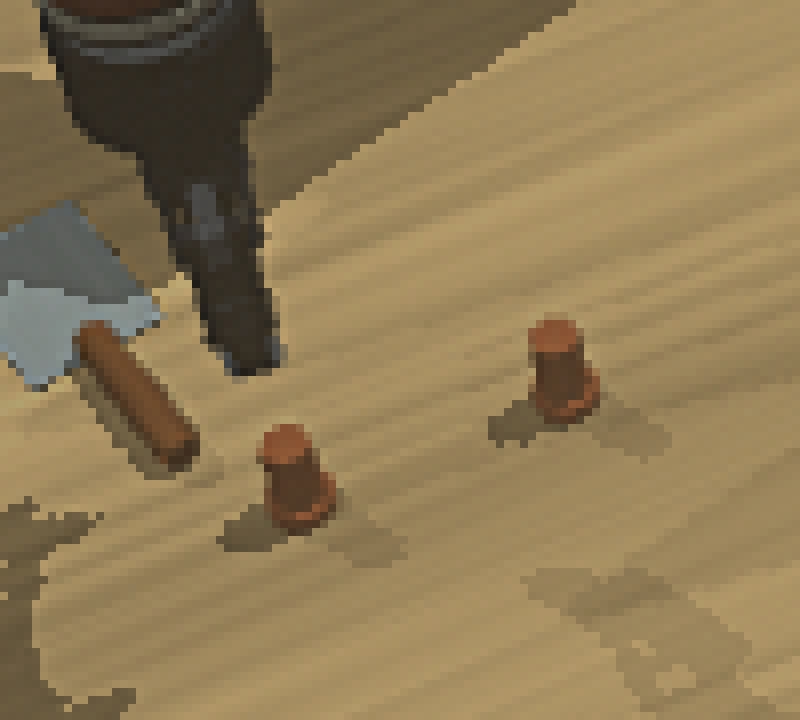

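Emit:
step_arm(deltas="0 0 -0.1 0 0 0 1;0 0 -0.1 0 0 0 1;0 0 -0.1 0 0 0 0.4;0 0 -0.1 0 0 0 0.2;0 0 -0.07 0 0 0 0;0 0 -0.04 0 0 0 -0.2;0 0 -0.02 0 0 0 -0.2;0 0 0 0 0 0 -0.2")

```text
time: 37.15
tool_pos: [477.4, -407.5, 31.1]
orientation: [-3.141, -0.0, 1.429]
ft_force: [-0.3, -0.3, 0.3]
opening: 34.1
```

Emit:
step_arm(deltas="0 0 0 0 0 0 -0.3;0 0 0 0 0 0 -0.3")

```text
time: 37.32
tool_pos: [478.2, -408.5, 32.7]
orientation: [3.139, 0.002, 1.429]
ft_force: [0.3, 0.1, 0.1]
opening: 30.1
```

Run:
```python
from h import *
s=grab("scene")
crop(s,110,190,180,260,10,"pics/s18.png")
```

```text
(no output)
```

View pics/s18.png

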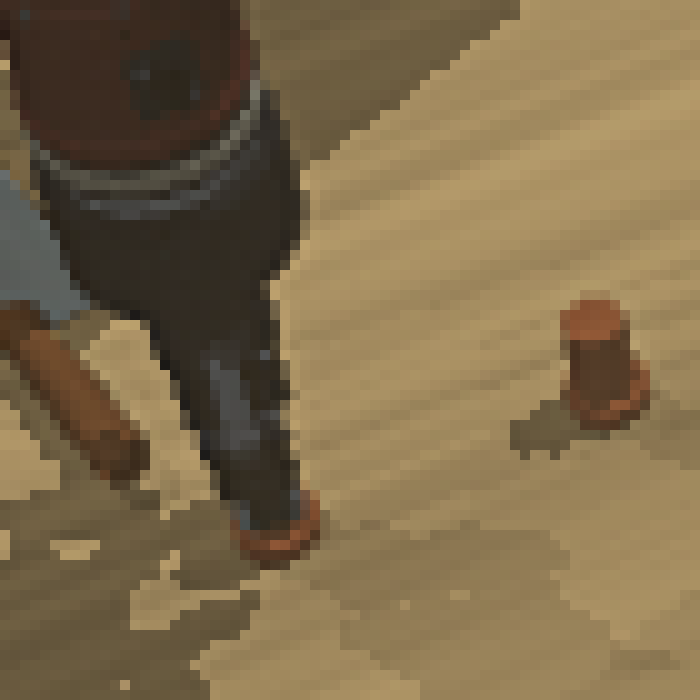

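Emit:
step_arm(deltas="0 0 -0.006 0 0 0 -0.45;0 0 0 0 0 0 -0.6;0 0 0 0 0 0 -0.8;0 0 0 0 0 0 -0.8;0 0 0 0 0 0 -0.8")

```text
time: 37.78
tool_pos: [477.8, -408.4, 31.2]
orientation: [3.14, 0.001, 1.429]
ft_force: [-0.9, 0.2, 5.9]
opening: 19.6
```

Emit:
step_arm(deltas="0 0 0.02 0 0 0 -0.8;0 0 0.05 0 0 0 -0.8;0 0 0.1 0 0 0 -0.8;0 0 0.15 0 0 0 -0.8;0 0 0.15 0 0 0 -0.8;0 0 0.15 0 0 0 -0.8;0 0 0.1 0 0 0 -0.8;0 0 0 0 0 0 -0.8")

```text
time: 38.45
tool_pos: [479.9, -410.2, 180.9]
orientation: [3.133, 0.007, 1.429]
ft_force: [0.6, -0.3, 0.7]
opening: 19.4
```

```bash
python3 st.py
python3 - <<'E'
from h import *
s=grab("scene")
crop(s,100,160,180,260,7,"pics/s19.png")
E
```

```text
time 38.45
tool_pos [ 479.928 -410.167  180.878]
orientation [3.133 0.007 1.429]
ft_force [ 0.566 -0.27   0.704]
wrist_torque [-0.045  0.017  0.029]
opening 19.382
joint_pos [-0.818  0.268  1.65   0.     1.213 -0.677]
```

View pics/s19.png

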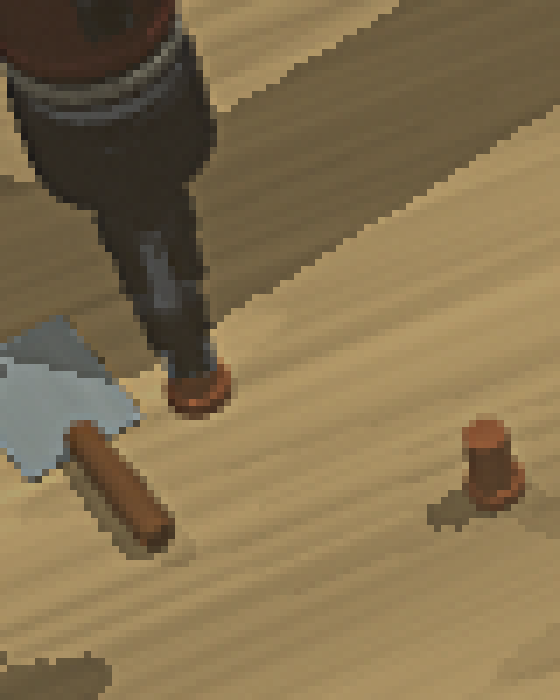

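Emit:
step_arm(deltas="0 0.1 0.05 0 0 0 -0.8;0.025 0.18 0 0 0 0 -0.8;0.025 0.18 0 0 0 0 -0.8;0.025 0.18 0 0 0 0 -0.8;0.025 0.18 0 0 0 0 -0.8;0.025 0.18 0 0 0 0 -0.8;0.025 0.18 0 0 0 0 -0.8;0.025 0.18 0 0 0 0 -0.8")

```text
time: 39.17
tool_pos: [510.6, -133.1, 181.7]
orientation: [-3.138, -0.001, 1.429]
ft_force: [0.2, -0.4, -0.6]
opening: 19.3
```

Emit:
step_arm(deltas="0.025 0.18 0 0 0 0 -0.8;0.025 0.18 0 0 0 0 -0.8;0.025 0.18 0 0 0 0 -0.8;0.025 0.18 0 0 0 0 -0.8;0.025 0.18 0 0 0 0 -0.8;0.025 0.18 0 0 0 0 -0.8;0.025 0.18 0 0 0 0 -0.8;0.025 0.15 0 0 0 0 -0.8")

```text
time: 39.83
tool_pos: [550.4, 148.8, 181.6]
orientation: [-3.137, 0.001, 1.43]
ft_force: [-0.2, -0.7, -0.6]
opening: 19.4
```

Emit:
step_arm(deltas="0.025 0.12 0 0 0 0 -0.8;0.013 0.06 0 0 0 0 -0.8;0 0 -0.05 0 0 0 -0.8;0 0 -0.05 0 0 0 -0.8;0 0 0 0 0 0 -0.8;0 0 0 0 0 0 -0.8;0 0 0 0 0 0 -0.8")

```text
time: 40.42
tool_pos: [559.4, 180.9, 163.2]
orientation: [-3.14, 0.001, 1.427]
ft_force: [0.8, -1.0, 0.0]
opening: 19.1
```

Run:
```python
from h import *
s=grab("scene")
crop(s,230,100,350,200,6,"pics/s20.png")
```

```text
(no output)
```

View pics/s20.png

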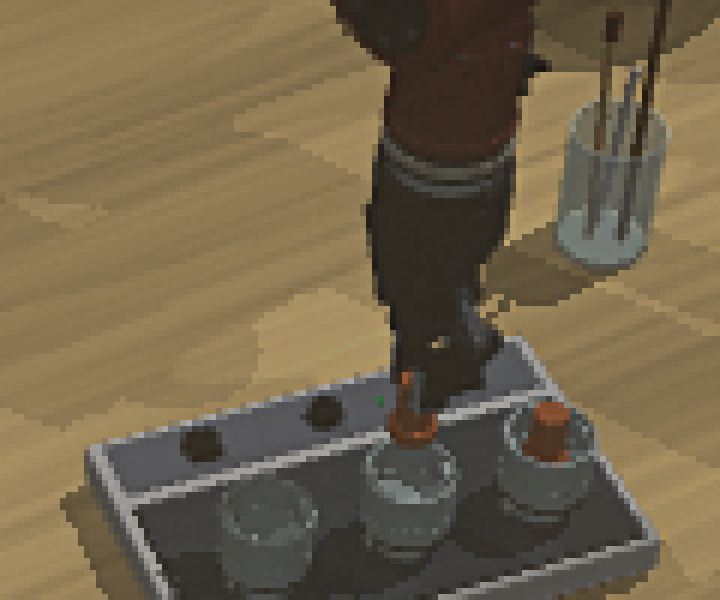

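Emit:
step_arm(deltas="0 0 -0.06 0 0 0 -0.8;0 0 -0.06 0 0 0 -0.8;0 0 -0.05 0 0 0 -0.8;0 0 -0.04 0 0 0 -0.8;0 0 -0.03 0 0 0 -0.8;0 0 -0.02 0 0 0 -0.8;0 0 0 0 0 0 -0.8;0 0 0 0 0 0 -0.8")

```text
time: 41.13
tool_pos: [559.8, 182.5, 111.6]
orientation: [-3.141, 0.0, 1.429]
ft_force: [1.0, 0.7, -0.5]
opening: 19.5
```

Emit:
step_arm(deltas="0 0 -0.01 0 0 0 -0.8;0 0 -0.005 0 0 0 -0.8;0 0 0 0 0 0 -0.8")

```text
time: 41.38
tool_pos: [560.0, 182.6, 109.2]
orientation: [3.141, -0.0, 1.429]
ft_force: [-0.1, 1.2, 0.2]
opening: 19.6
```

Emit:
step_arm(deltas="0 0 -0.01 0 0 0 -0.8;0 0 -0.005 0 0 0 -0.8;0 0 0 0 0 0 -0.8")

```text
time: 41.63
tool_pos: [559.6, 182.4, 105.7]
orientation: [-3.141, 0.0, 1.429]
ft_force: [-1.2, -0.1, 0.3]
opening: 19.3
```

Emit:
step_arm(deltas="0 0 -0.005 0 0 0 -0.8;0 0 0 0 0 0 -0.8")

```text
time: 41.8
tool_pos: [560.1, 182.5, 105.2]
orientation: [3.141, -0.0, 1.429]
ft_force: [-0.6, -0.2, 1.2]
opening: 19.1
```

Emit:
step_arm(deltas="0 0 -0.005 0 0 0 -0.8;0 0 0 0 0 0 -0.8")

```text
time: 41.97
tool_pos: [560.5, 182.6, 105.2]
orientation: [3.141, -0.0, 1.429]
ft_force: [-2.7, -0.2, 5.8]
opening: 19.5
```

Emit:
step_arm(deltas="0 0 0.006 0 0 0 -0.8;0 0 0 0 0 0 -0.4;0 0 0 0 0 0 -0.3;0 0 0 0 0 0 -0.2;0 0 0 0 0 0 -0.2")

```text
time: 42.38
tool_pos: [559.6, 182.4, 104.7]
orientation: [-3.141, 0.0, 1.429]
ft_force: [-0.1, 0.4, -0.2]
opening: 34.1
```

Emit:
step_arm(deltas="0 0 0.02 0 0 0 -0.1;0 0 0.05 0 0 0 -0.1;0 0 0.1 0 0 0 0;0 0 0.12 0 0 0 0.5;0 0 0.12 0 0 0 1;0 -0.1 0.1 0 0 0 1;0 -0.15 0 0 0 0 1;0 -0.15 0 0 0 0 1")

```text
time: 43.05
tool_pos: [561.7, 102.4, 211.0]
orientation: [3.135, -0.001, 1.431]
ft_force: [1.0, 0.3, -0.5]
opening: 85.2
```

Run:
```python
from meas import *
s=grab("scene");t=grab("top")
crop(s,230,110,350,200,6,"pics/s21.png")
for c,box in((s,(120,200,200,270)),(t,(300,165,395,222))):
    u0,v0,u1,v1=box; im=c["color"][v0:v1,u0:u1].astype(float)+1
    for th in(.74,.77):
        m=(im[...,1]/im[...,0]<th).astype(np.uint8)
        n,l,st,ce=cv2.connectedComponentsWithStats(m)
        for i in range(1,n):
            if st[i,4]>20:
                x,aa=locate(c,ce[i]+[u0,v0]);print(c["n"],th,st[i,4],round(aa),x.round(1))
```

```text
scene 0.74 78 98 [ 477.  -286.6]
scene 0.74 21 104 [ 424.8 -444.4]
scene 0.77 87 98 [ 476.7 -286.5]
scene 0.77 25 104 [ 427.1 -444.2]
top 0.74 42 56 [ 479.8 -288. ]
top 0.77 51 56 [ 480.3 -288. ]
```

View pics/s21.png

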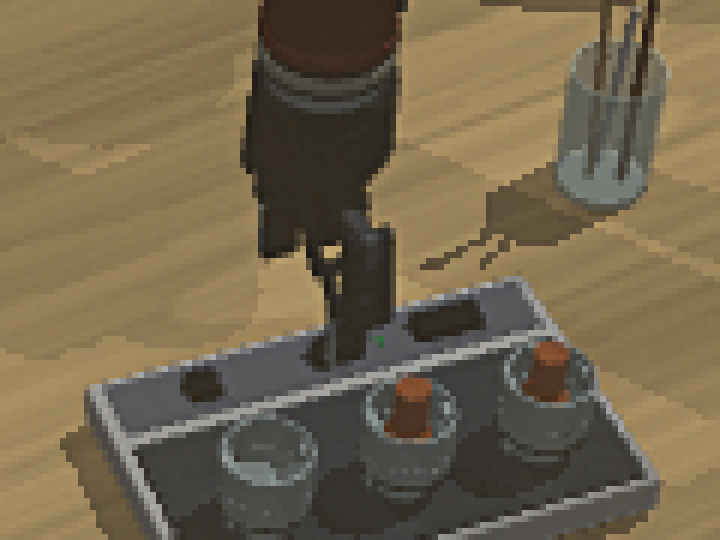

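Emit:
step_arm(deltas="0 -0.1 0 0 0 0 1;-0.04 -0.18 0 0 0 0 1;-0.04 -0.18 0 0 0 0 1;-0.04 -0.18 0 0 0 0 1;-0.04 -0.18 0 0 0 0 1;-0.04 -0.18 0 0 0 0 1;-0.04 -0.18 0 0 0 0 1;-0.04 -0.18 0 0 0 0 1")

```text
time: 43.82
tool_pos: [503.6, -170.6, 207.9]
orientation: [3.14, -0.0, 1.429]
ft_force: [0.4, -0.2, 0.0]
opening: 84.9
```

Emit:
step_arm(deltas="-0.04 -0.18 0 0 0 0 1;-0.04 -0.18 0 0 0 0 1;-0.03 -0.15 -0.05 0 0 0 1;-0.016 -0.08 -0.1 0 0 0 1;0 0 -0.1 0 0 0 1;0 0 -0.1 0 0 0 1;0 0 0 0 0 0 1;0 0 0 0 0 0 1")

```text
time: 44.48
tool_pos: [478.0, -286.5, 136.2]
orientation: [-3.139, -0.002, 1.429]
ft_force: [1.1, 0.2, 0.2]
opening: 85.0
```

```bash
python3 st.py
python3 - <<'E'
from h import *
s=grab("scene")
crop(s,120,180,220,270,7,"pics/s22.png")
E
```

```text
time 44.483
tool_pos [ 477.996 -286.532  136.233]
orientation [-3.139e+00 -2.000e-03  1.429e+00]
ft_force [1.057 0.169 0.234]
wrist_torque [-0.022  0.01  -0.038]
opening 85.029
joint_pos [-0.666  0.178  1.85   0.     1.117 -0.525]
```

View pics/s22.png

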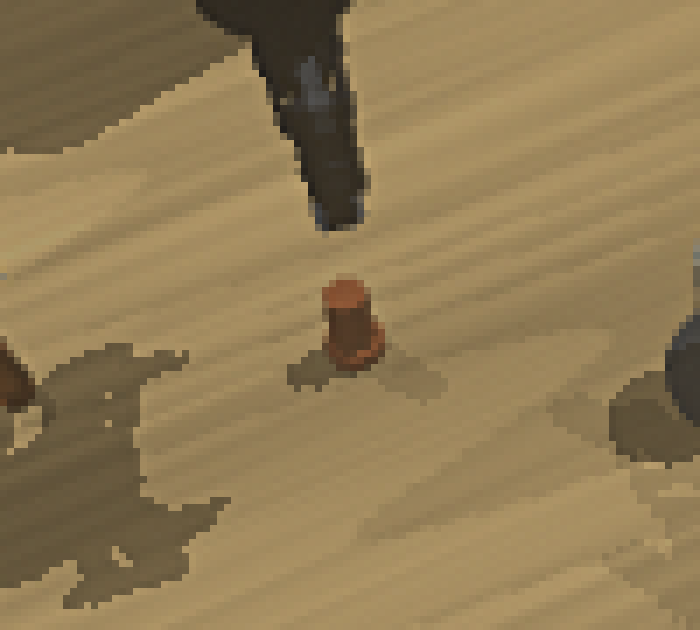

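Piece still in place at (478,-287); descending (about 106 mm).

Emit:
step_arm(deltas="0 0 -0.1 0 0 0 1;0 0 -0.1 0 0 0 1;0 0 -0.1 0 0 0 0.4;0 0 -0.1 0 0 0 0.2;0 0 -0.07 0 0 0 0;0 0 -0.04 0 0 0 -0.2;0 0 -0.02 0 0 0 -0.2;0 0 0 0 0 0 -0.2")

```text
time: 45.2
tool_pos: [479.3, -287.6, 31.7]
orientation: [3.141, 0.0, 1.43]
ft_force: [-0.2, 0.1, -0.1]
opening: 34.4
```

Emit:
step_arm(deltas="0 0 0 0 0 0 -0.3;0 0 0 0 0 0 -0.3")

```text
time: 45.37
tool_pos: [479.9, -288.3, 32.7]
orientation: [3.139, 0.001, 1.429]
ft_force: [-0.1, -0.4, -0.0]
opening: 29.6
```

Emit:
step_arm(deltas="0 0 -0.007 0 0 0 -0.45;0 0 0 0 0 0 -0.6;0 0 0 0 0 0 -0.8;0 0 0 0 0 0 -0.8;0 0 0 0 0 0 -0.8")

```text
time: 45.78
tool_pos: [479.5, -288.4, 31.1]
orientation: [3.14, 0.001, 1.429]
ft_force: [-0.1, 0.0, 6.0]
opening: 19.4
```

Emit:
step_arm(deltas="0 0 0.02 0 0 0 -0.8;0 0 0.05 0 0 0 -0.8;0 0 0.1 0 0 0 -0.8;0 0 0.15 0 0 0 -0.8;0 0 0.15 0 0 0 -0.8;0 0 0.15 0 0 0 -0.8;0 0 0.1 0 0 0 -0.8;0 0 0 0 0 0 -0.8")

```text
time: 46.45
tool_pos: [481.8, -289.9, 180.4]
orientation: [3.132, 0.006, 1.429]
ft_force: [0.9, -0.6, -0.2]
opening: 19.6
```

Run:
```python
from h import *
s=grab("scene")
crop(s,130,150,210,250,6,"pics/s23.png")
```

```text
(no output)
```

View pics/s23.png

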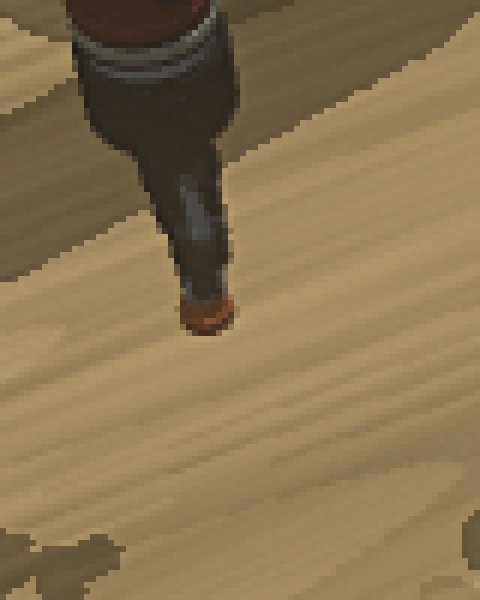

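Emit:
step_arm(deltas="0.01 0.1 0.05 0 0 0 -0.8;0.03 0.18 0 0 0 0 -0.8;0.03 0.18 0 0 0 0 -0.8;0.03 0.18 0 0 0 0 -0.8;0.03 0.18 0 0 0 0 -0.8;0.03 0.18 0 0 0 0 -0.8;0.03 0.18 0 0 0 0 -0.8;0.03 0.18 0 0 0 0 -0.8")

```text
time: 47.17
tool_pos: [521.1, -13.5, 181.7]
orientation: [-3.138, -0.0, 1.429]
ft_force: [1.1, -0.4, -0.4]
opening: 19.5
```

Emit:
step_arm(deltas="0.03 0.18 0 0 0 0 -0.8;0.03 0.15 0 0 0 0 -0.8;0.03 0.12 0 0 0 0 -0.8;0.028 0.08 0 0 0 0 -0.8;0 0 -0.05 0 0 0 -0.8;0 0 -0.05 0 0 0 -0.8;0 0 0 0 0 0 -0.8;0 0 0 0 0 0 -0.8")

```text
time: 47.83
tool_pos: [544.1, 89.4, 161.0]
orientation: [-3.136, 0.001, 1.428]
ft_force: [0.7, 0.5, -0.2]
opening: 19.4
```

Run:
```python
from h import *
s=grab("scene")
crop(s,230,100,350,200,6,"pics/s24.png")
```

```text
(no output)
```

View pics/s24.png

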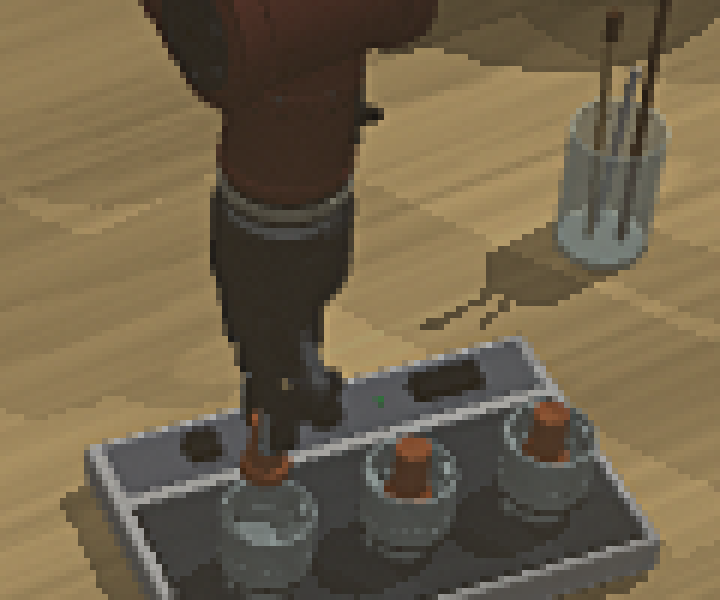

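Emit:
step_arm(deltas="0 0 -0.06 0 0 0 -0.8;0 0 -0.06 0 0 0 -0.8;0 0 -0.05 0 0 0 -0.8;0 0 -0.04 0 0 0 -0.8;0 0 -0.03 0 0 0 -0.8;0 0 -0.01 0 0 0 -0.8;0 0 0 0 0 0 -0.8;0 0 0 0 0 0 -0.8")

```text
time: 48.55
tool_pos: [546.4, 90.5, 113.8]
orientation: [3.141, -0.0, 1.429]
ft_force: [-0.2, 0.6, -0.2]
opening: 19.6
```

Emit:
step_arm(deltas="0 0 -0.01 0 0 0 -0.8;0 0 -0.005 0 0 0 -0.8;0 0 0 0 0 0 -0.8")

```text
time: 48.8
tool_pos: [546.4, 90.5, 110.9]
orientation: [3.141, -0.0, 1.429]
ft_force: [-1.8, 0.2, -1.2]
opening: 19.0
```

Emit:
step_arm(deltas="0 0 -0.01 0 0 0 -0.8;0 0 -0.01 0 0 0 -0.8;0 0 0 0 0 0 -0.8")

```text
time: 49.05
tool_pos: [545.9, 90.5, 106.3]
orientation: [-3.141, 0.0, 1.429]
ft_force: [-0.8, 0.4, -0.6]
opening: 19.0
```

Emit:
step_arm(deltas="0 0 -0.005 0 0 0 -0.8;0 0 0 0 0 0 -0.8")

```text
time: 49.22
tool_pos: [546.0, 90.5, 105.4]
orientation: [-3.141, 0.0, 1.429]
ft_force: [-0.1, 0.8, -0.5]
opening: 19.1
```

Emit:
step_arm(deltas="0 0 -0.005 0 0 0 -0.8;0 0 0 0 0 0 -0.8")

```text
time: 49.38
tool_pos: [546.5, 90.5, 105.2]
orientation: [3.141, -0.0, 1.429]
ft_force: [-1.9, -0.3, 2.6]
opening: 19.4
```

Emit:
step_arm(deltas="0 0 0.005 0 0 0 -0.8;0 0 0 0 0 0 -0.4;0 0 0 0 0 0 -0.3;0 0 0 0 0 0 -0.2;0 0 0 0 0 0 -0.2")

```text
time: 49.8
tool_pos: [546.1, 90.5, 105.5]
orientation: [-3.141, 0.0, 1.429]
ft_force: [0.0, -0.4, -0.3]
opening: 34.1
```

Emit:
step_arm(deltas="0 0 0.02 0 0 0 -0.1;0 0 0.05 0 0 0 -0.1;0 0 0.1 0 0 0 -0.1;0 0 0.12 0 0 0 -0.1;0 0 0.12 0 0 0 -0.1;0 0 0.05 0 0 0 -0.1;-0.1 -0.1 0 0 0 0 -0.5;-0.15 -0.1 0 0 0 0 -1")

```text
time: 50.47
tool_pos: [498.8, 50.3, 200.2]
orientation: [3.136, -0.0, 1.431]
ft_force: [-1.0, -1.2, 0.3]
opening: 15.0
```

Emit:
step_arm(deltas="-0.1 -0.1 0 0 0 0 -1;0 0 0 0 0 0 -1;0 0 0 0 0 0 -1")

```text
time: 50.72
tool_pos: [475.6, 30.0, 197.8]
orientation: [3.141, -0.0, 1.427]
ft_force: [0.4, -0.3, -0.1]
opening: 0.0
```

```bash
python3 st.py
python3 - <<'E'
from h import *
s=grab("scene");t=grab("top")
crop(s,230,120,350,220,6,"pics/s25.png")
crop(t,170,170,270,250,7,"pics/t25.png")
E
```

```text
time 50.717
tool_pos [475.577  29.959 197.778]
orientation [ 3.141 -0.     1.427]
ft_force [ 0.36  -0.296 -0.118]
wrist_torque [-0.048 -0.016  0.03 ]
opening 0.008
joint_pos [-0.085 -0.074  1.987  0.     1.227  0.059]
```

View pics/s25.png

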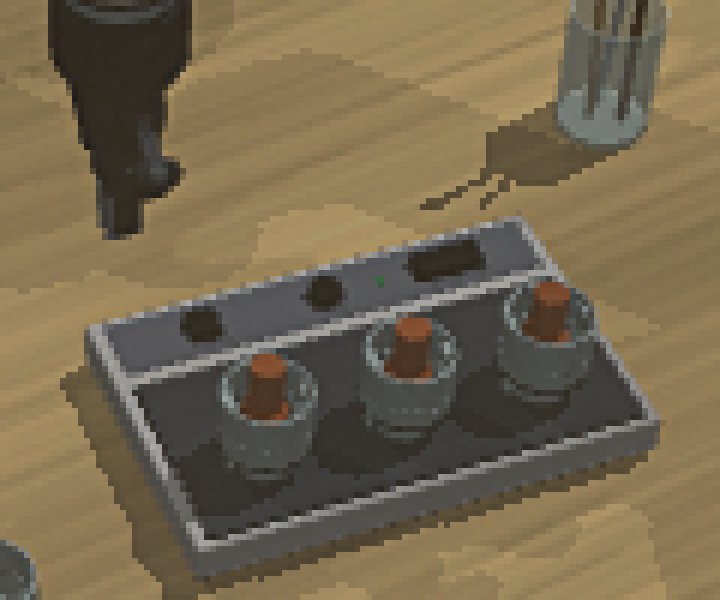

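View pics/t25.png

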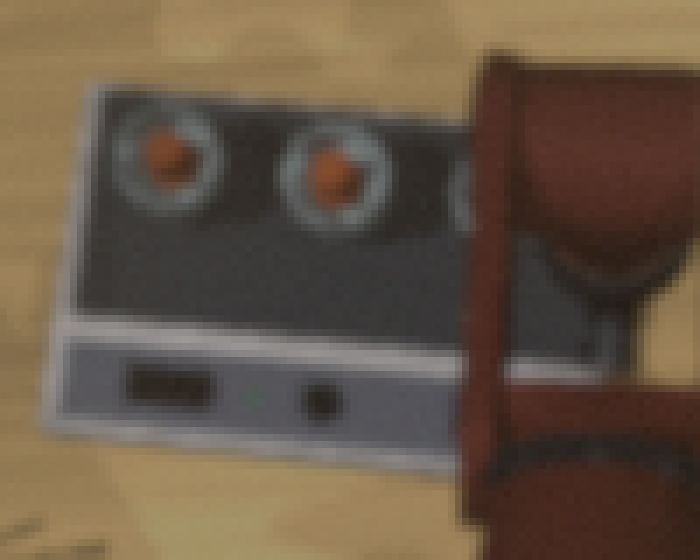

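Run:
```python
from h import *
s=grab("scene");t=grab("top")
print(onplane(s,np.array([(204,322),(325,290),(445,256)])/6+[230,120]-.5,45).round(1))
print(onplane(t,np.array([(321,401),(170,385)])/7+[170,170]-.5,45).round(1))
```

```text
[[432.1 116.3  45. ]
 [444.5 198.7  45. ]
 [455.4 283.6  45. ]]
[[446.9 198.4  45. ]
 [459.9 281.4  45. ]]
```

Emit:
step_arm(deltas="-0.05 0.1 0 0 0 0 -1;-0.05 0.15 0 0 0 0 -1;-0.05 0.15 -0.05 0 0 0 -1;0 0.15 -0.05 0 0 0 -1;0 0.15 -0.1 0 0 0 -1;0 0.1 -0.1 0 0 0 -1;0 0.04 -0.1 0 0 0 -1;0 0 -0.1 0 0 0 -1")

```text
time: 51.58
tool_pos: [446.9, 201.5, 97.1]
orientation: [3.141, -0.001, 1.433]
ft_force: [0.7, -0.4, 0.1]
opening: -0.0
```

Emit:
step_arm(deltas="0 0 -0.1 0 0 0 -1;0 0 -0.05 0 0 0 -1;0 0 0 0 0 0 -1;0 0 0 0 0 0 -1")

```text
time: 51.92
tool_pos: [446.2, 198.8, 67.4]
orientation: [-3.141, 0.0, 1.429]
ft_force: [0.2, -0.6, 0.5]
opening: 0.3
```

Run:
```python
from h import *
s=grab("scene")
crop(s,250,120,330,190,8,"pics/s26.png")
```

```text
(no output)
```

View pics/s26.png

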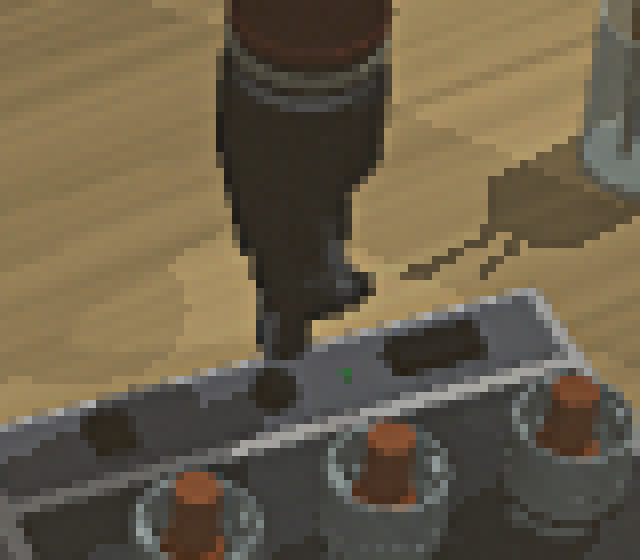

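Emit:
step_arm(deltas="0 0 -0.04 0 0 0 -1;0 0 -0.03 0 0 0 -1;0 0 -0.02 0 0 0 -1;0 0 -0.01 0 0 0 -1;0 0 -0.01 0 0 0 -1;0 0 0 0 0 0 -1")

```text
time: 52.47
tool_pos: [445.9, 198.3, 45.3]
orientation: [-3.141, 0.0, 1.429]
ft_force: [-0.2, 0.4, 0.2]
opening: 0.2
```

Emit:
step_arm(deltas="0 0 -0.01 0 0 0 -1;0 0 -0.01 0 0 0 -1;0 0 0 0 0 0 -1")

```text
time: 52.72
tool_pos: [446.4, 198.5, 41.9]
orientation: [3.141, 0.0, 1.429]
ft_force: [-0.8, -0.0, 3.2]
opening: 0.2
```

Emit:
step_arm(deltas="0 0 -0.007 0 0 0 -1;0 0 -0.007 0 0 0 -1;0 0 0 0 0 0 -1")

```text
time: 52.97
tool_pos: [446.5, 198.5, 40.0]
orientation: [-3.141, 0.0, 1.429]
ft_force: [-3.9, -1.3, 9.6]
opening: 0.1
```

Emit:
step_arm(deltas="0 0 -0.007 0 0 0 -1;0 0 0 0 0 0 -1")

```text
time: 53.13
tool_pos: [446.6, 198.5, 39.8]
orientation: [-3.14, 0.001, 1.429]
ft_force: [-6.0, -2.8, 18.6]
opening: -0.3
```

Emit:
step_arm(deltas="0 0 0.03 0 0 0 -1;0 0 0.05 0 0 0 -1;0 0 0.08 0 0 0 -1;-0.03 -0.15 0 0 0 0 -1;-0.03 -0.15 0 0 0 0 -1;0 -0.1 0 0 0 0 -1;0 -0.02 0 0 0 0 -1;0 0 0 0 0 0 -1")

```text
time: 53.8
tool_pos: [434.4, 113.7, 69.6]
orientation: [3.141, -0.0, 1.426]
ft_force: [0.7, 0.0, -0.5]
opening: 0.2
```

Emit:
step_arm(deltas="0 0 0 0 0 0 -1;0 0 0 0 0 0 -1")

```text
time: 53.97
tool_pos: [434.6, 115.2, 69.6]
orientation: [3.141, -0.001, 1.429]
ft_force: [0.6, -0.2, -0.1]
opening: -0.1
```

Run:
```python
from h import *
s=grab("scene")
crop(s,240,120,320,190,8,"pics/s27.png")
```

```text
(no output)
```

View pics/s27.png

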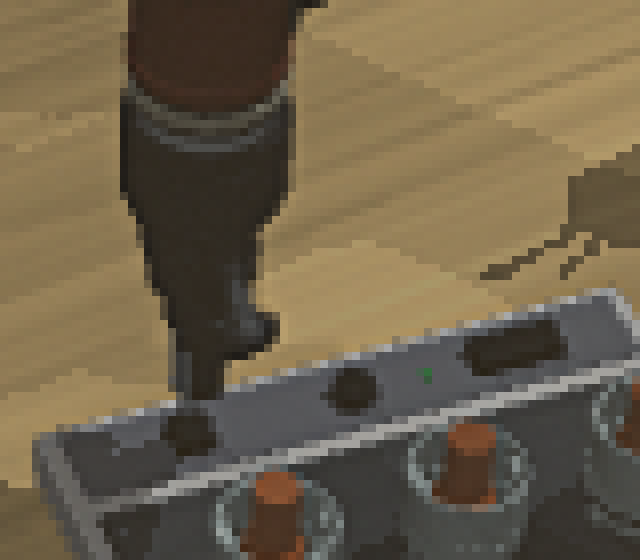

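Round key is up again; the tip is over the square key at (434,114). Pressing.

Emit:
step_arm(deltas="0 -0.003 -0.04 0 0 0 -1;0 0 -0.04 0 0 0 -1;0 0 -0.02 0 0 0 -1;0 0 -0.01 0 0 0 -1;0 0 -0.01 0 0 0 -1;0 0 0 0 0 0 -1")

```text
time: 54.52
tool_pos: [433.6, 114.0, 44.9]
orientation: [-3.14, 0.0, 1.429]
ft_force: [-1.4, 1.3, 1.6]
opening: 0.0
```

Emit:
step_arm(deltas="0 0 -0.01 0 0 0 -1;0 0 -0.01 0 0 0 -1;0 0 -0.007 0 0 0 -1;0 0 0 0 0 0 -1")

```text
time: 54.85
tool_pos: [434.3, 114.0, 40.3]
orientation: [3.142, -0.0, 1.429]
ft_force: [-2.0, 0.9, 4.2]
opening: 0.1
```

Emit:
step_arm(deltas="0 0 -0.007 0 0 0 -1;0 0 0 0 0 0 -1")

```text
time: 55.02
tool_pos: [434.4, 114.0, 39.9]
orientation: [-3.141, 0.0, 1.429]
ft_force: [-4.5, 0.3, 11.3]
opening: 0.0
```

Emit:
step_arm(deltas="0 0 -0.005 0 0 0 -1;0 0 0 0 0 0 -1")

```text
time: 55.18
tool_pos: [434.5, 114.0, 39.8]
orientation: [-3.14, 0.0, 1.429]
ft_force: [-7.1, -0.1, 18.7]
opening: 0.0
```

Emit:
step_arm(deltas="0 0 0.03 0 0 0 -1;0 0 0.05 0 0 0 -1;0 0 0.08 0 0 0 -1;0.02 0.13 0.05 0 0 0 -1;0.02 0.15 0 0 0 0 -1;0.02 0.15 0 0 0 0 -1;0.02 0.15 0 0 0 0 -1;0.02 0.15 0 0 0 0 -1")

```text
time: 55.85
tool_pos: [454.8, 261.3, 80.2]
orientation: [3.14, -0.001, 1.429]
ft_force: [0.1, -0.3, -0.4]
opening: 0.2
```

Emit:
step_arm(deltas="0.02 0.09 0 0 0 0 -1;0 0.02 -0.05 0 0 0 -1;0 0 0 0 0 0 -1;0 0 0 0 0 0 -1")

```text
time: 56.18
tool_pos: [456.8, 280.6, 68.3]
orientation: [-3.139, 0.002, 1.429]
ft_force: [0.4, -0.1, 1.2]
opening: -0.1
```

Run:
```python
from h import *
s=grab("scene")
crop(s,250,110,330,180,8,"pics/s28.png")
```

```text
(no output)
```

View pics/s28.png

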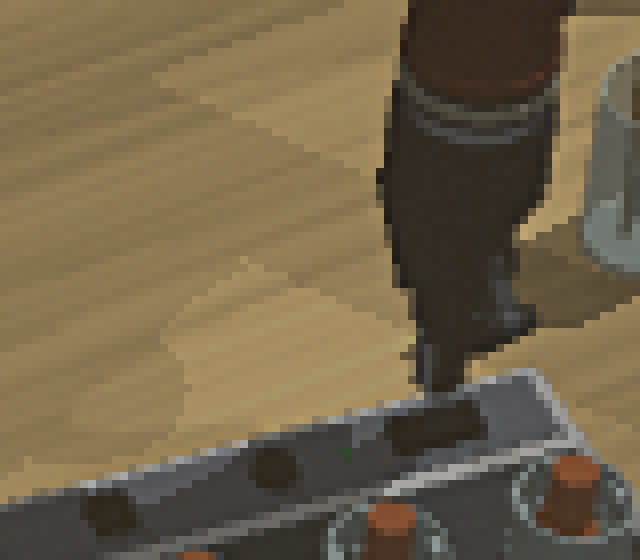

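Emit:
step_arm(deltas="0 0 -0.04 0 0 0 -1;0 0 -0.04 0 0 0 -1;0 0 -0.02 0 0 0 -1;0 0 -0.01 0 0 0 -1;0 0 -0.01 0 0 0 -1;0 0 0 0 0 0 -1")

```text
time: 56.73
tool_pos: [458.0, 281.4, 45.2]
orientation: [-3.141, 0.001, 1.429]
ft_force: [-0.6, 0.5, 0.2]
opening: -0.2
```

Emit:
step_arm(deltas="0 0 -0.01 0 0 0 -1;0 0 -0.01 0 0 0 -1;0 0 -0.007 0 0 0 -1;0 0 0 0 0 0 -1")

```text
time: 57.07
tool_pos: [458.6, 281.9, 40.7]
orientation: [3.141, -0.0, 1.429]
ft_force: [-0.7, -1.5, 4.1]
opening: -0.1
```

Emit:
step_arm(deltas="0 0 -0.007 0 0 0 -1;0 0 0 0 0 0 -1")

```text
time: 57.23
tool_pos: [458.6, 281.9, 40.0]
orientation: [3.141, 0.0, 1.429]
ft_force: [-3.1, -1.6, 8.4]
opening: 0.2
```

Emit:
step_arm(deltas="0 0 -0.008 0 0 0 -1;0 0 0 0 0 0 -1")

```text
time: 57.4
tool_pos: [458.7, 282.0, 39.8]
orientation: [-3.141, 0.001, 1.429]
ft_force: [-6.6, -4.1, 17.1]
opening: -0.1
```

Emit:
step_arm(deltas="0 0 0.03 0 0 0 -1;0 0 0.05 0 0 0 -1;0 0 0.1 0 0 0 -1;-0.05 0 0.15 0 0 0 -1;-0.05 0 0.15 0 0 0 -1;-0.05 -0.1 0.1 0 0 0 -1;0 -0.1 0 0 0 0 -1;0 0 0 0 0 0 -1")

```text
time: 58.07
tool_pos: [428.7, 240.6, 155.1]
orientation: [3.138, -0.001, 1.428]
ft_force: [-0.2, -0.1, -0.5]
opening: -0.3
```

Emit:
step_arm(deltas="0 -0.1 0 0 0 0 -1;0 -0.15 0 0 0 0 -1;0 -0.15 0 0 0 0 -1;0 -0.15 0 0 0 0 -1;0 -0.1 0 0 0 0 -1;0 0 0 0 0 0 -1;0 0 0 0 0 0 -1;0 0 0 0 0 0 -1")

```text
time: 58.73
tool_pos: [428.2, 112.6, 153.0]
orientation: [-3.141, -0.001, 1.429]
ft_force: [0.6, -0.6, 0.3]
opening: -0.2
```

```bash
python3 st.py
python3 - <<'E'
from h import *
s=grab("scene");t=grab("top")
crop(s,90,110,350,290,3,"pics/s29.png")
crop(t,170,120,400,275,3,"pics/t29.png")
E
```

```text
time 58.733
tool_pos [428.184 112.595 152.964]
orientation [-3.141e+00 -1.000e-03  1.429e+00]
ft_force [ 0.55  -0.644  0.311]
wrist_torque [-0.033  0.057  0.083]
opening -0.221
joint_pos [ 9.800e-02 -9.600e-02  2.099e+00  1.000e-03  1.139e+00  2.390e-01]
```

View pics/s29.png

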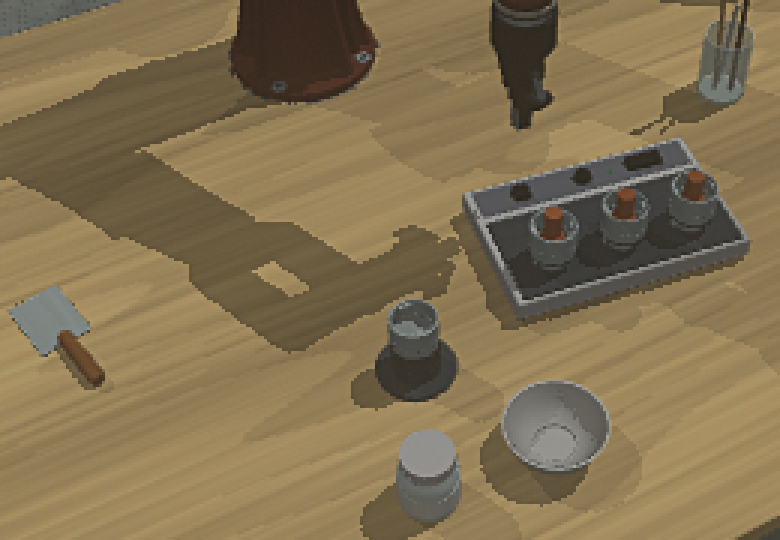

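View pics/t29.png

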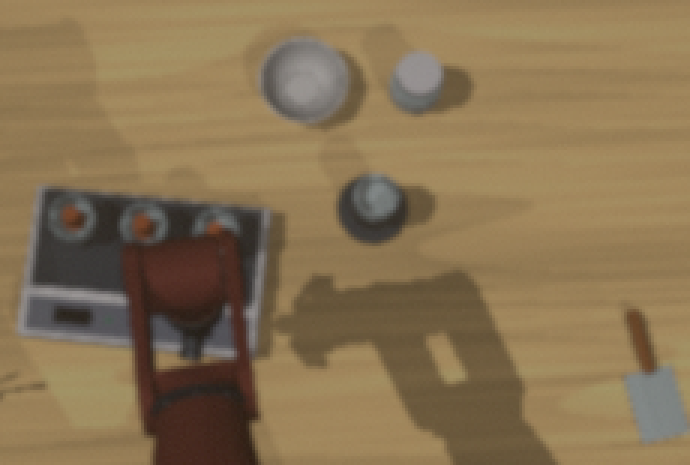

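All three pieces stand in their own pots, the keys are up, one pot is left in the stack, the bystanders haven't moved, and the arm is clear.

```bash
python3 -c "
from bench import sign_off; print(sign_off())"
```

```text
the job is handed in; nothing more can be done
None
```

The job is done and handed in at about 59 s of the 210 s allowed. There were three clay pieces, so I twisted off three pots (about 70° each) and stood them on the steel top. I put one piece in each, foot down, and left the lowest pot in the stand.

- **Knocked piece:** One piece moved from about (500, -429) to (477, -408) during the run. I found it again in the images and picked it up from its new place.
- **Keys:** I pressed the round key, then the square, then the bar. Each bottomed out at a tip height of about 39.8 mm with 17–19 N, and I lifted off each before pressing the next.
- **Last checks:** In the scene picture all three pots are upright with their pieces standing in them, and the jars, bowl and tool look where they were. In the top picture the arm hid two of the keys and part of the nearest pot. The keys looked up in the scene picture, but the images are too coarse to measure 5 mm of travel.
- **Disagreements:** The two cameras differed by about 2–4 mm on the piece positions. The grip opening read about 19 mm on the 22 mm stems, but all three pieces held. No check failed.

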